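# Clip the lid down on the food box

### The arm

A 7-joint arm with a two-finger parallel gripper is mounted at the origin on the work surface. World frame = base frame: x ahead of the robot, y to its left, z up, the work surface at z = 0. Lengths are in mm, angles in degrees, forces in N, time in s.
With the tool pointing down it reaches from about 400 to 750 mm from the base axis. Payload 19.5 kg.
Tool frame: the origin (TCP) lies between the finger pads; the fingertips stand 17 mm ahead of it and the grasp point (between the pads) lies 2 mm behind it; x points along the fingers, y is the direction in which the jaws open and shut, and the axes are right-handed (so a half turn about x gives the same grasp; the last joint's range is limited). The gripper opens to 85 mm and grips with 20 to 120 N. Pads are 22 mm wide; open, the fingers measure 114 mm over their backs; the gripper's body (76 mm by 85 mm) begins 54 mm behind the grasp point. The pads swing forward as they close: fully open they stand 13 mm farther back than shut.
Start: joints at [-78.535, 40.479, -1.581, 85.061, 1.261, 54.483, -4.326], TCP at [137.674, 558.25, 248.268] pointing down, gripper open.
Joint ranges: [-155.06, 155.06], [-18.47, 123.98], [-90, 86.84], [0, 140.48], [-83.41, 263.41], [0, 116], [-161.91, 161.91]. Speed limits (degrees/s): [108.29, 108.29, 147.25, 147.25, 172.46, 172.46, 172.46].

### API

Orientations are given as [roll, pitch, yaw] about the fixed x, y, z axes, in that order (R = Rz(yaw) Ry(pitch) Rx(roll)).
In Python, from rig import r, read_camera, spot_in, masks_of gives the robot as it stands.
- The arm moves only by the tool drive_tool, never from a script. Its argument "commands" is a list of rows, each an object with "slide": the shift along the tool's x, y, z in cm, a list of three; "roll": the turn about the tool's x in rad. A call has 1 to 8 rows; each row is the pose to reach, as a shift and turn from the pose commanded when the call began, along the tool's axes at that moment; what a row does not reach only later rows make up. A row lasts 1/10 s, in which the tool goes at most 50 mm and 8.59 degrees, less where a joint would pass 70% of its speed; a pose out of reach is approached as far as the arm can. A call with a gripper value outside its range is refused whole. "fingers" is the opening, from 0 (shut) to 1 (fully open), set as the call begins (left out, the last holds). The fingers move at their own pace and stop on an object; the grip force is fixed at half the most. Time passes only in rows, so rows that repeat a pose let the fingers close. It gives the time, the measured TCP pose, the force and the opening at its end, in the units of the state.
- r.sense(): the state, without advancing time (a new reading comes with each control period).
- read_camera(name): name is "side" or "top" or "wrist"; returns a dict with "img" (480x640x3 uint8, red, green, blue), "z_map" (480x640 float32, mm along the optical axis (not along the pixel's ray), 0 where there is no reading), "intrinsics" (3x3 intrinsics, pixels), "T" (4x4, takes a point from camera to world coordinates); the wrist camera has in their place "mount" (4x4, takes a point from camera to tool coordinates, whose origin is the TCP and whose axes are the tool frame's). Camera axes: x right, y down, z forward; pixel columns grow to the right and rows downward; lengths in mm; the calibration is good to about 2 mm. A picture is of the moment at which its call begins: read the wrist's pose just before it.
- r.close_job(): hands the job in, once; it reports no verdict.
Trained networks look in the newest picture that a camera, given by its name, has taken for a name from the list of things; names that differ only in an ending like _2 or _b are one class to them, and where a whole thing is asked for, a point or a joint stands for the part that bears it (a point fixed in the world has none). Each returns a list of dicts, best first, with "p" (0 to 1); they miss things now and then, are a little off and sometimes report something else, mostly with a low value. They report only what shows in the picture. A call takes as long as a camera call. They do not tell look-alikes from the thing itself.
- spot_in(camera, thing): "rect" ([left, top, right, bottom] as shares, 0 to 1, of the picture: columns of its width, rows of its height, round what is visible of it).
- masks_of(camera, thing): "region" (480x640 bool, what is visible of it) and "rect" ([left, top, right, bottom] as shares, 0 to 1, of the picture: columns of its width, rows of its height, round what is visible of it).
The state is a dict: "time": time; "joints": joint angles; "joint_velocities": joint speeds; "joint_torque": joint torques, N m; "eef_pos": TCP position; "ee_rot": TCP orientation; "contact_force": force on the tool from outside, world axes, zero at the start; "ft_torque": the same for the moment, N m; "grip_width": finger opening in mm.
Only numpy, scipy, OpenCV 4.12 (cv2) and the standard library are available. Lean on these libraries where they do the work, as an engineer would, in place of code of your own. Each camera call takes 0.05 s, during which the arm holds its last target.

### The job

The lid lies on the food box but its four clips are open: fold each clip down over the rim and press it in until it snaps home, so that all four are shut. Keep the box standing where it is: do not tip it or shove it along the counter by more than a few centimetres, and leave the jars, the bowl and the soap around it in their places.

Things in the scene. Friction and masses are not known exactly. Their poses are not given: they have to be found in the camera images.
- box: Food box: taupe stoneware body 100 x 130 x 60 mm (x, y, z), white plastic lid 120 x 150 mm on it, lid top 74 mm up (middle panel 77 mm); a clip at the middle of each lid edge. Loose, 0.6 to 0.9 kg: a sideways push of 3 to 6 N slides it; pressing down as well holds it. Origin: centre of the underside; z up, long side along y.
- clip_near (a joint): White plastic clip flap on the box's -x side, hinged on the lid rim: 34 mm wide, 38 mm from hinge axis to end, 4 mm thick. Radians: 0 = hanging down, shut; 1.57 = level, straight out; 3.14 = straight up; starts 1.3 to 3.3. Stays where left; at about 0.3 its hook meets a bead on the box, and about 0.18 N m (6 N straight in at the lip) snaps it past to under 0.1.
- clip_far (a joint): White plastic clip flap on the box's +x side, hinged on the lid rim: 34 mm wide, 38 mm from hinge axis to end, 4 mm thick. Radians: 0 = hanging down, shut; 1.57 = level, straight out; 3.14 = straight up; starts 1.3 to 3.3. Stays where left; at about 0.3 its hook meets a bead on the box, and about 0.18 N m (6 N straight in at the lip) snaps it past to under 0.1.
- clip_left (a joint): White plastic clip flap on the box's +y side, hinged on the lid rim: 34 mm wide, 38 mm from hinge axis to end, 4 mm thick. Radians: 0 = hanging down, shut; 1.57 = level, straight out; 3.14 = straight up; starts 1.3 to 3.3. Stays where left; at about 0.3 its hook meets a bead on the box, and about 0.18 N m (6 N straight in at the lip) snaps it past to under 0.1.
- clip_right (a joint): White plastic clip flap on the box's -y side, hinged on the lid rim: 34 mm wide, 38 mm from hinge axis to end, 4 mm thick. Radians: 0 = hanging down, shut; 1.57 = level, straight out; 3.14 = straight up; starts 1.3 to 3.3. Stays where left; at about 0.3 its hook meets a bead on the box, and about 0.18 N m (6 N straight in at the lip) snaps it past to under 0.1.
- clip_near_hinge (a point): Middle of the -x clip's hinge axis, on the lid rim, 14 mm out from the box wall; at (-64, 0, 70) mm in the box's frame. The axis runs level along the rim.
- clip_near_lip (a point): Middle of the finger lip at the free end of the -x clip: a ledge 5 mm thick that sticks out 9 mm from the clip's outer face along its whole width. The point is on the ledge's face nearest the hinge, 33 mm from the hinge axis along the flap; when shut it looks up, 37 mm above the counter.
- clip_far_hinge (a point): Middle of the +x clip's hinge axis, on the lid rim, 14 mm out from the box wall; at (64, 0, 70) mm in the box's frame. The axis runs level along the rim.
- clip_far_lip (a point): Middle of the finger lip at the free end of the +x clip: a ledge 5 mm thick that sticks out 9 mm from the clip's outer face along its whole width. The point is on the ledge's face nearest the hinge, 33 mm from the hinge axis along the flap; when shut it looks up, 37 mm above the counter.
- clip_left_hinge (a point): Middle of the +y clip's hinge axis, on the lid rim, 14 mm out from the box wall; at (0, 79, 70) mm in the box's frame. The axis runs level along the rim.
- clip_left_lip (a point): Middle of the finger lip at the free end of the +y clip: a ledge 5 mm thick that sticks out 9 mm from the clip's outer face along its whole width. The point is on the ledge's face nearest the hinge, 33 mm from the hinge axis along the flap; when shut it looks up, 37 mm above the counter.
- clip_right_hinge (a point): Middle of the -y clip's hinge axis, on the lid rim, 14 mm out from the box wall; at (0, -79, 70) mm in the box's frame. The axis runs level along the rim.
- clip_right_lip (a point): Middle of the finger lip at the free end of the -y clip: a ledge 5 mm thick that sticks out 9 mm from the clip's outer face along its whole width. The point is on the ledge's face nearest the hinge, 33 mm from the hinge axis along the flap; when shut it looks up, 37 mm above the counter.
- jar_low_mid (a point): Bystander: glass jar with cork lid, 60 mm across, 70 mm high; its centre.
- jar_small_mid (a point): Bystander: narrow glass jar with cork lid, 48 mm across, 80 mm high; its centre.
- bowl_mid (a point): Bystander: small black bowl, 72 mm across, 30 mm high; its centre.
- soap_mid (a point): Bystander: bar of soap on a wooden dish 75 x 105 mm, 34 mm high in all; its centre.
Things that resemble listed ones, but are neither listed nor needed, are in the scene too. Of the things shaped like the box, the white one is meant.

How it is judged:
By the outcome, as a careful person would: the job done as asked, in the order asked, and still so for the second after the job is handed in, with the robot touching nothing.
It also fails if it takes over 67 s, if anything falls off the work surface, if the arm or the gripper's body presses on something with over 40 N, if the wrist force passes 120 N, or if a joint passes its speed limit or range.

## Working session

There is one attempt and no reset: what is moved stays moved. The work goes in short steps, Python scripts to look and compute and a tool call to move; the robot and the scene stay as the last step left them, time stands still between calls to the robot, and variables do not carry over. Pictures are saved under pics/ and viewed, and the job is handed in when it is done.

Besides the shell and the picture viewer there is one more tool, called after "Request:" by a JSON object that holds its "name" and its "arguments", one argument or row to a line. drive_tool: Moves the arm, as the interface text tells. Its arguments: {"type":"object","properties":{"commands":{"type":"array","items":{"type":"object","properties":{"slide":{"type":"array","items":{"type":"number"}},"roll":{"type":"number"}}}},"fingers":{"type":"number"}},"required":["commands"]}

```bash
ls; mkdir -p pics; python3 - <<'E'
from rig import r, read_camera, spot_in, masks_of
import cv2,numpy as np
s=r.sense();print(s['time'],s['eef_pos'],s['ee_rot'],s['grip_width'])
for c in ['side','top']:
    d=read_camera(c);cv2.imwrite(f'pics/{c}0.png',d['img'][:,:,::-1]);np.savez(f'{c}0.npz',**d)
    print(c,d['intrinsics'].tolist(),d['T'].round(3).tolist())
    for t in ['box','clip_near','clip_far','clip_left','clip_right','jar_low_mid','bowl_mid','soap_mid','jar_small_mid']:
        print(c,t,[(round(m['p'],2),(np.array(m['rect'])*[640,480,640,480]).round().tolist()) for m in spot_in(c,t)])
E
```

```text
pics
0.0 [137.63549587 558.06014163 247.85645728] [ -87.24621786   89.94179153 -101.09832066] 85.37171435831425
side [[485.7706672610337, 0.0, 327.0717716604517], [0.0, 485.7706672610337, 235.7014271047737], [0.0, 0.0, 1.0]] [[0.922, -0.243, 0.3, 315.533], [-0.386, -0.549, 0.741, -609.853], [-0.015, -0.8, -0.6, 581.808], [0.0, 0.0, 0.0, 1.0]]
side box [(0.91, [102.0, 197.0, 212.0, 278.0]), (0.88, [284.0, 157.0, 354.0, 225.0])]
side clip_near [(0.58, [295.0, 245.0, 314.0, 273.0]), (0.45, [285.0, 174.0, 293.0, 202.0])]
side clip_far [(0.76, [383.0, 242.0, 414.0, 263.0]), (0.64, [166.0, 227.0, 192.0, 256.0])]
side clip_left [(0.77, [327.0, 208.0, 352.0, 231.0])]
side clip_right [(0.7, [318.0, 191.0, 337.0, 215.0]), (0.67, [107.0, 236.0, 127.0, 265.0])]
side jar_low_mid [(0.63, [377.0, 197.0, 410.0, 240.0]), (0.55, [293.0, 208.0, 411.0, 317.0]), (0.32, [276.0, 318.0, 316.0, 382.0])]
side bowl_mid [(0.92, [436.0, 301.0, 480.0, 342.0]), (0.19, [234.0, 218.0, 283.0, 261.0])]
side soap_mid [(0.75, [236.0, 221.0, 285.0, 262.0]), (0.33, [293.0, 205.0, 413.0, 318.0])]
side jar_small_mid [(0.65,
[... 647 characters left out ...]
 (0.6, [374.0, 171.0, 397.0, 198.0]), (0.52, [214.0, 167.0, 242.0, 178.0])]
top clip_left [(0.82, [312.0, 212.0, 335.0, 235.0]), (0.67, [200.0, 354.0, 229.0, 376.0]), (0.4, [172.0, 192.0, 180.0, 213.0])]
top clip_right [(0.65, [260.0, 206.0, 276.0, 228.0]), (0.64, [421.0, 229.0, 455.0, 253.0]), (0.64, [251.0, 445.0, 275.0, 462.0])]
top jar_low_mid [(0.71, [291.0, 130.0, 327.0, 175.0]), (0.45, [310.0, 212.0, 334.0, 238.0])]
top bowl_mid [(0.92, [448.0, 154.0, 489.0, 191.0]), (0.64, [288.0, 134.0, 327.0, 178.0]), (0.62, [438.0, 300.0, 474.0, 331.0])]
top soap_mid [(0.75, [244.0, 279.0, 305.0, 323.0])]
top jar_small_mid [(0.8, [435.0, 302.0, 475.0, 331.0]), (0.46, [310.0, 211.0, 338.0, 238.0])]
```

View pics/side0.png

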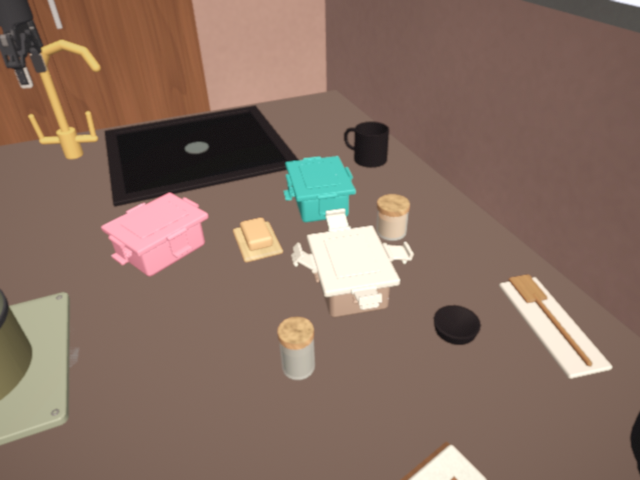

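View pics/top0.png

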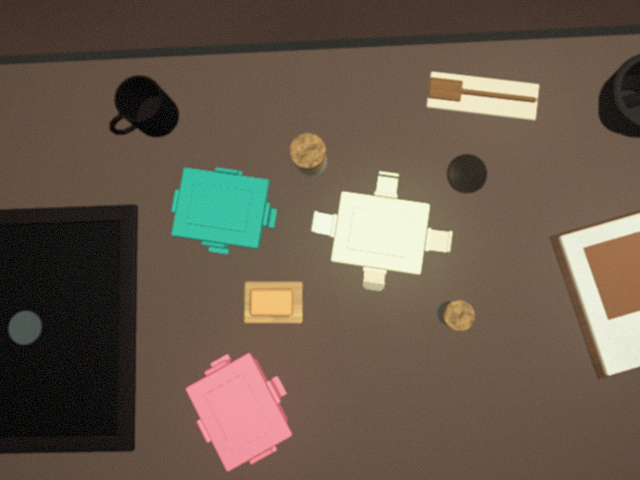

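The top view shows the white-lidded box at about (380,232) with four clips out. The jars are at (308,150) and (458,315), the bowl is at (467,173) and the soap at (273,303). The side view agrees. Next I'll measure the box pose and clip angles.

```bash
cat > h.py <<'E'
import numpy as np,cv2
def cloud(d):
    K=d['intrinsics'];T=d['T'];z=d['z_map'].astype(float)
    v,u=np.mgrid[:480,:640]
    P=np.stack([(u-K[0,2])/K[0,0]*z,(v-K[1,2])/K[1,1]*z,z],-1)
    W=P@T[:3,:3].T+T[:3,3]; W[z==0]=np.nan
    return W
def pose(W,img,box):
    l,t,rr,b=box
    m=np.zeros(W.shape[:2],bool);m[t:b,l:rr]=1
    m&=(img.min(-1)>120)&(np.abs(W[...,2]-75)<7)
    m=cv2.morphologyEx(m.astype(np.uint8),cv2.MORPH_OPEN,np.ones((27,27),np.uint8))>0
    pts=W[m][:,:2].astype(np.float32)
    return cv2.minAreaRect(pts),np.median(W[m][:,2]),m
E
cat > a.py <<'E'
from h import *
d={k:v for k,v in np.load('top0.npz').items()};W=cloud(d)
rc,z,m=pose(W,d['img'],(300,165,460,300));print(rc,z,m.sum())
(cx,cy),(w,h),ang=rc
a=np.deg2rad(ang if w<h else ang-90)
print('yaw of box x axis',np.rad2deg(a))
R=np.array([[np.cos(a),-np.sin(a)],[np.sin(a),np.cos(a)]])
L=(W[...,:2]-[cx,cy])@R
for i in (0,1):
    print('axis',i)
    for sg in (1,-1):
        o=1-i
        sel=(np.abs(L[...,o])<15)&(sg*L[...,i]>(60 if i==0 else 75)-6)&(sg*L[...,i]<125)&(W[...,2]>20)
        q=np.c_[sg*L[...,i][sel],W[...,2][sel]]
        q=q[np.argsort(q[:,0])]
        print(sg,q[::max(1,len(q)//18)].round(0).tolist())
for n,(u,v) in dict(jl=(308,150),js=(458,315),bowl=(467,173),soap=(273,303)).items(): print(n,W[v,u].round(),((W[v,u][:2]-[cx,cy])@R).round())
print((W[5:475:60,5:635:80,2]).round())
E
python3 a.py
```

```text
((589.6510009765625, -16.831775665283203), (56.65290451049805, 50.96759796142578), 87.6424789428711) 76.74554821159973 1085
yaw of box x axis -2.3575210571289062
axis 0
1 [[54.0, 75.0], [54.0, 74.0], [54.0, 74.0], [54.0, 74.0], [54.0, 73.0], [55.0, 76.0], [56.0, 75.0], [56.0, 74.0], [56.0, 73.0], [56.0, 73.0], [56.0, 72.0], [57.0, 76.0], [57.0, 75.0], [58.0, 74.0], [58.0, 74.0], [58.0, 73.0], [58.0, 73.0], [59.0, 75.0], [59.0, 74.0], [60.0, 73.0], [60.0, 71.0], [61.0, 73.0]]
-1 [[55.0, 72.0], [55.0, 74.0], [56.0, 76.0], [58.0, 73.0], [60.0, 70.0], [61.0, 72.0], [64.0, 72.0], [66.0, 74.0], [70.0, 78.0], [73.0, 80.0], [76.0, 83.0], [80.0, 84.0], [82.0, 89.0], [85.0, 101.0], [87.0, 103.0], [90.0, 102.0], [91.0, 98.0], [94.0, 88.0], [96.0, 90.0]]
axis 1
1 [[69.0, 79.0], [70.0, 81.0], [71.0, 82.0], [71.0, 78.0], [73.0, 84.0], [73.0, 82.0], [74.0, 83.0], [75.0, 80.0], [76.0, 81.0], [76.0, 79.0], [77.0, 90.0], [78.0, 81.0], [79.0, 91.0], [79.0, 84.0], [80.0, 93.0], [80.0, 91.0], [82.0, 91.0], [83.0, 92.0], [84.0, 85.0], [86.0, 84.0]]
-1 [[69.0, 79.0], [71.0, 77.0], [74.0, 79.0], [76.0, 77.0], [79.0, 78.0], [81.0, 74.0], [85.0, 74.0], [87.0, 72.0], [89.0, 74.0], [93.0, 75.0], [94.0, 73.0], [97.0, 76.0], [99.0, 73.0], [103.0, 74.0], [105.0, 70.0], [108.0, 74.0], [112.0, 74.0], [117.0, 76.0], [122.0, 75.0]]
jl [730.  70.  69.] [137.  93.]
js [ 444. -166.   80.] [-139. -155.]
bowl [ 691. -209.   23.] [ 109. -187.]
soap [471. 140.  36.] [-125.  152.]
[[-398. -424. -437. -458. -480. -502. -520. -543.]
 [   2.    0.    1.    2.   -3.    2.    0.   -3.]
 [   1.    1.   34.    1.   -2.   -1.    0.   -3.]
 [  -0.    3.   -1.   72.   -0.   -2.   -0.   nan]
 [   6.    8.    0.   74.    1.   77.   -1.   17.]
 [   5.    3.    1.   13.   -1.    0.   -1.    1.]
 [   3.    6.    1.   75.    1.    2.    0.    0.]
 [   6.    4.    1.   78.    0.    3.   -0.   -1.]]
```

```bash
cat > h.py <<'E'
import numpy as np,cv2
def cloud(d):
    K=d['intrinsics'];T=d['T'];z=d['z_map'].astype(float)
    v,u=np.mgrid[:480,:640]
    P=np.stack([(u-K[0,2])/K[0,0]*z,(v-K[1,2])/K[1,1]*z,z],-1)
    W=P@T[:3,:3].T+T[:3,3]; W[z==0]=np.nan
    return W
def at_z(d,uv,z):
    K=d['intrinsics'];T=d['T'];uv=np.atleast_2d(uv).astype(float)
    ray=np.c_[(uv-[K[0,2],K[1,2]])/[K[0,0],K[1,1]],np.ones(len(uv))]@T[:3,:3].T
    return T[:3,3]+ray*((z-T[2,3])/ray[:,2])[:,None]
def lidpose(d,box=(300,165,460,300)):
    l,t,rr,b=box
    m=np.zeros((480,640),np.uint8);m[t:b,l:rr]=(d['img'][t:b,l:rr].min(-1)>130)
    k=cv2.getStructuringElement(cv2.MORPH_ELLIPSE,(31,31))
    mo=cv2.morphologyEx(m,cv2.MORPH_OPEN,k)
    c=max(cv2.findContours(mo,0,2)[0],key=cv2.contourArea)[:,0]
    P=at_z(d,c,74)[:,:2].astype(np.float32)
    (cx,cy),(w,h),ang=cv2.minAreaRect(P)
    a=np.deg2rad(ang if w<h else ang-90)
    if a<-np.pi/4: a+=np.pi
    return np.array([cx,cy]),(w,h),a
E
cat > a.py <<'E'
from h import *
import sys
d={k:v for k,v in np.load(sys.argv[1] if len(sys.argv)>1 else 'top0.npz').items()};W=cloud(d)
c,wh,a=lidpose(d);print(c,wh,np.rad2deg(a))
R=np.array([[np.cos(a),-np.sin(a)],[np.sin(a),np.cos(a)]])
L=(W[...,:2]-c)@R
sel=(np.abs(L[...,0])<55)&(np.abs(L[...,1])<70);print('lid z',np.nanmedian(W[...,2][sel]))
for i,nm in ((0,('far','near')),(1,('left','right'))):
    for sg,n in zip((1,-1),nm):
        o=1-i
        sel=(np.abs(L[...,o])<15)&(sg*L[...,i]>(60 if i==0 else 75)-20)&(sg*L[...,i]<125)&(W[...,2]>12)
        q=np.c_[sg*L[...,i][sel],W[...,2][sel]]
        b=(q[:,0]//4).astype(int)
        print(n,[(int(k)*4+2,int(np.median(q[b==k,1])),int(sum(b==k))) for k in np.unique(b)])
for n,(u,v) in dict(jl=(308,150),js=(458,315),bowl=(467,173),soap=(273,303)).items(): print(n,W[v,u].round(),((W[v,u][:2]-c)@R).round())
E
python3 a.py
python3 - <<'E'
import cv2
i=cv2.imread('pics/top0.png')[160:305,295:470];cv2.imwrite('pics/tc0.png',cv2.resize(i,None,fx=4,fy=4,interpolation=2))
i=cv2.imread('pics/side0.png')[200:320,280:420];cv2.imwrite('pics/sc0.png',cv2.resize(i,None,fx=5,fy=5,interpolation=2))
E
```

```text
[584.39819336 -46.63358307] (168.11532592773438, 139.0485382080078) -22.862998962402344
lid z 75.44065492018888
far [(42, 74, 40), (46, 74, 47), (50, 73, 42), (54, 74, 43), (58, 73, 37), (62, 72, 44), (66, 73, 24), (70, 70, 23), (74, 69, 18), (78, 68, 20), (82, 67, 17), (86, 66, 18), (90, 65, 16), (94, 64, 14), (98, 68, 20), (102, 71, 11)]
near [(42, 74, 45), (46, 74, 42), (50, 73, 45), (54, 73, 45), (58, 74, 43), (62, 73, 45), (66, 74, 30), (70, 78, 29), (74, 82, 24), (78, 85, 23), (82, 101, 22), (86, 103, 23), (90, 98, 21), (94, 88, 18), (98, 87, 1)]
left [(54, 73, 11), (58, 73, 41), (62, 73, 44), (66, 74, 44), (70, 74, 41), (74, 73, 41), (78, 73, 39), (82, 74, 24), (86, 75, 20), (90, 75, 18), (94, 76, 16), (98, 78, 16), (102, 79, 13), (106, 81, 14), (110, 91, 12), (114, 86, 5)]
right [(54, 74, 11), (58, 73, 45), (62, 73, 41), (66, 74, 44), (70, 74, 45), (74, 73, 43), (78, 74, 37), (82, 73, 24), (86, 73, 19), (90, 74, 22), (94, 75, 19), (98, 75, 17), (102, 76, 17), (106, 77, 15), (110, 83, 20), (114, 88, 9)]
jl [730.  70.  69.] [ 89. 164.]
js [ 444. -166.   80.] [ -83. -164.]
bowl [ 691. -209.   23.] [ 161. -108.]
soap [471. 140.  36.] [-177.  128.]
```

View pics/tc0.png

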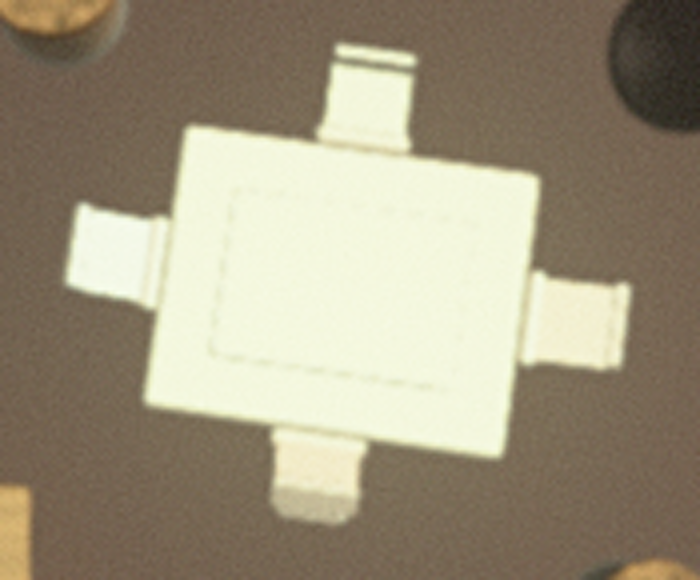

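View pics/sc0.png

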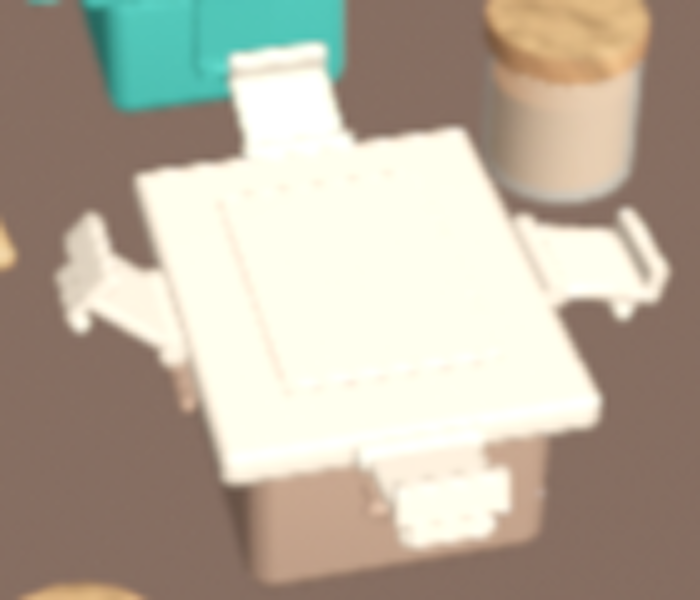

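```bash
cat > b.py <<'E'
from h import *
from rig import r
from scipy.spatial.transform import Rotation as Ro
d={k:v for k,v in np.load('top0.npz').items()}
co=np.array([[187,127],[538,177],[502,456],[147,405]])/4+[295,160]-0.4
P=at_z(d,co,74)[:,:2];print(P.round(1))   # far-left, far-right, near-right, near-left
print([np.linalg.norm(P[i]-P[(i+1)%4]).round(1) for i in range(4)])
c=P.mean(0);yv=P[0]-P[1]+P[3]-P[2];a=np.arctan2(-yv[0],yv[1]);print('c',c,'yaw',np.rad2deg(a))
R=np.array([[np.cos(a),-np.sin(a)],[np.sin(a),np.cos(a)]])
for n,q in dict(far=(64,0),near=(-64,0),left=(0,79),right=(0,-79)).items(): print(n,(c+R@q).round(1))
s=r.sense();print(s['eef_pos']);print(Ro.from_euler('xyz',s['ee_rot'],degrees=True).as_matrix().round(3),s['contact_force'])
E
python3 b.py
```

```text
[[ 654.8   15.3]
 [ 628.2 -129.9]
 [ 512.9 -109.5]
 [ 538.4   35.5]]
[np.float64(147.6), np.float64(117.1), np.float64(147.3), np.float64(118.1)]
c [583.54131347 -47.12731588] yaw -10.18213032757108
far [646.5 -58.4]
near [520.5 -35.8]
left [597.5  30.6]
right [ 569.6 -124.9]
[137.67745757 558.24951961 248.28770632]
[[-0.     0.239  0.971]
 [-0.     0.971 -0.239]
 [-1.    -0.    -0.   ]] [0.02059874 0.27180644 0.19960982]
```

Request:
{"name": "drive_tool", "arguments": {
  "commands": [
    {"slide": [0, -3, 3.6], "roll": -0.06},
    {"slide": [0, -6, 7.2], "roll": -0.06},
    {"slide": [0, -9, 10.8], "roll": -0.06},
    {"slide": [0, -12, 14.4], "roll": -0.06},
    {"slide": [0, -15, 18], "roll": -0.06},
    {"slide": [0, -18, 21.6], "roll": -0.063},
    {"slide": [0, -21, 25.2], "roll": -0.063},
    {"slide": [0, -24, 28.8], "roll": -0.063}
  ],
  "fingers": 0
}}

```text
time: 1.8
eef_pos: [360.7, 254.7, 248.5]
ee_rot: [32.0, 90.0, 21.7]
contact_force: [1.4, 0.9, 0.1]
grip_width: -0.2
```

```bash
cat > st.py <<'E'
import numpy as np,sys
from rig import r
from scipy.spatial.transform import Rotation as Ro
c=np.array([583.5,-47.1]);a=np.deg2rad(-10.2)
s=r.sense();M=Ro.from_euler('xyz',s['ee_rot'],degrees=True).as_matrix()
Rb=np.array([[np.cos(a),-np.sin(a)],[np.sin(a),np.cos(a)]])
p=np.array(s['eef_pos'])
print('t',s['time'],'p',p.round(1),'yaw tool y',np.rad2deg(np.arctan2(-M[0,1],M[1,1])).round(2),'box-frame',(Rb.T@(p[:2]-c)).round(1),'tip z',(p[2]-17).round(1),'F',np.round(s['contact_force'],1),'Fbox',(Rb.T@np.array(s['contact_force'])[:2]).round(1),'w',round(s['grip_width'],1),'tilt',M[2,0].round(4))
if len(sys.argv)>1:
    q=c+Rb@[float(sys.argv[1]),float(sys.argv[2])]
    t=np.array([*q,float(sys.argv[3])+17]); print('slide cm',(M.T@(t-p)/10).round(2))
E
python3 st.py 0 0 100
```

```text
t 1.8 p [360.7 254.7 248.5] yaw tool y -10.23 box-frame [-272.7  257.5] tip z 231.5 F [1.4 0.9 0.1] Fbox [1.2 1.2] w -0.2 tilt -1.0
slide cm [ 13.15 -25.74  27.28]
```

Request:
{"name": "drive_tool", "arguments": {
  "commands": [
    {"slide": [0, -3.2, 3.4]},
    {"slide": [0, -6.4, 6.8]},
    {"slide": [0, -9.6, 10.2]},
    {"slide": [0, -12.8, 13.6]},
    {"slide": [2, -16, 17]},
    {"slide": [5, -19.2, 20.4]},
    {"slide": [8, -22.4, 23.8]},
    {"slide": [11, -25.7, 27.3]}
  ]
}}

```text
validation failed for argument at $.co...
```

Request:
{"name": "drive_tool", "arguments": {
  "commands": [
    {"slide": [1.5, 0, 0]},
    {"slide": [2.2, 0, 0]},
    {"slide": [2.2, 0, 0]}
  ]
}}

```text
validation failed for argument at $.co...
```

```bash
python3 st.py 0 0 77; python3 - <<'E'
from rig import *
import cv2,numpy as np
for c in ['side','wrist','top']:
    d=read_camera(c);cv2.imwrite(f'pics/{c}1.png',d['img'][:,:,::-1]);np.savez(f'{c}1.npz',**d)
i=cv2.imread('pics/side1.png')[120:330,230:480];cv2.imwrite('pics/sc1.png',cv2.resize(i,None,fx=2.8,fy=2.8,interpolation=2))
E
```

```text
t 1.8 p [360.7 254.7 248.5] yaw tool y -10.23 box-frame [-272.7  257.5] tip z 231.5 F [1.4 0.9 0.1] Fbox [1.2 1.2] w -0.2 tilt -1.0
slide cm [ 15.45 -25.74  27.28]
```

View pics/sc1.png

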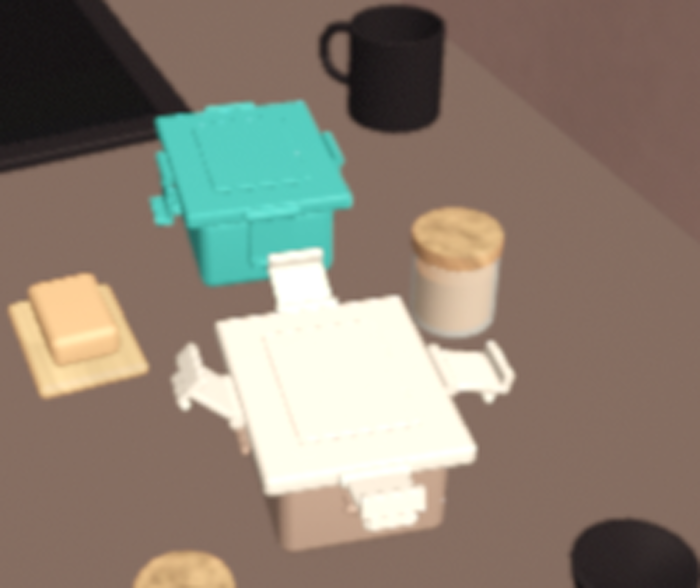

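View pics/wrist1.png

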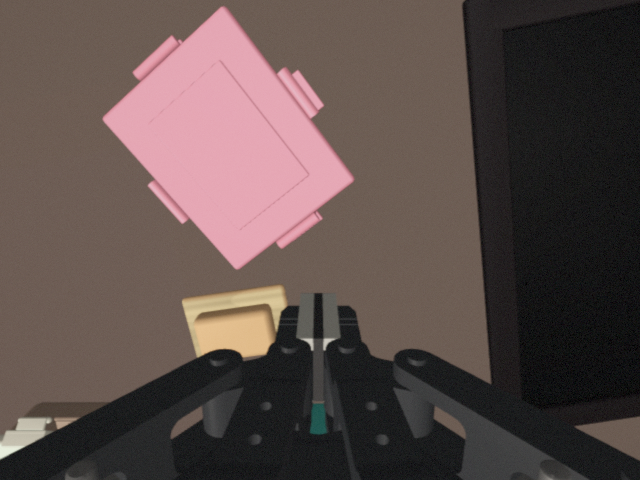

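Request:
{"name": "drive_tool", "arguments": {
  "commands": [
    {"slide": [0, -3.2, 3.4], "roll": 0},
    {"slide": [0, -6.4, 6.8], "roll": 0},
    {"slide": [0, -9.6, 10.2], "roll": 0},
    {"slide": [0, -12.8, 13.6], "roll": 0},
    {"slide": [2, -16, 17], "roll": 0},
    {"slide": [5, -19.2, 20.4], "roll": 0},
    {"slide": [8, -22.4, 23.8], "roll": 0},
    {"slide": [11, -25.7, 27.3], "roll": 0}
  ]
}}

```text
time: 2.75
eef_pos: [574.4, -32.5, 146.9]
ee_rot: [79.9, 90.0, 69.8]
contact_force: [-0.1, 1.6, 1.3]
grip_width: 0.1
```

```bash
python3 st.py 0 0 77; python3 - <<'E'
from rig import *
import cv2,numpy as np
d=dict(np.load('wrist1.npz'));z=d['z_map'];K=d['intrinsics'];M=d['mount']
v,u=np.mgrid[:480,:640]
P=np.stack([(u-K[0,2])/K[0,0]*z,(v-K[1,2])/K[1,1]*z,z],-1)@M[:3,:3].T+M[:3,3]
print(M.round(2))
for vv in range(290,420,8):
    m=(P[vv,:,0]<60)&(z[vv]>0)
    q=P[vv,m]
    if len(q): print(vv,len(q),'x',np.median(q[:,0]).round(),'y',q[:,1].min().round(),q[:,1].max().round(),'z',np.median(q[:,2]).round())
E
```

```text
t 2.75 p [574.4 -32.5 146.9] yaw tool y -10.16 box-frame [-11.5  12.8] tip z 129.9 F [-0.1  1.6  1.3] Fbox [-0.3  1.6] w 0.1 tilt -1.0
slide cm [ 5.29 -1.28  1.15]
[[  -0.     -0.28    0.96 -125.34]
 [   1.     -0.      0.     -0.5 ]
 [  -0.      0.96    0.28  -72.22]
 [   0.      0.      0.      1.  ]]
298 36 x 9.0 y -7.0 6.0 z -12.0
306 64 x 2.0 y -12.0 11.0 z -11.0
314 76 x -4.0 y -14.0 13.0 z -11.0
322 80 x -9.0 y -14.0 13.0 z -11.0
330 81 x -14.0 y -14.0 13.0 z -11.0
338 86 x -20.0 y -14.0 13.0 z -12.0
346 97 x -27.0 y -14.0 13.0 z -13.0
354 179 x -31.0 y -32.0 31.0 z -13.0
362 260 x -34.0 y -34.0 34.0 z -13.0
370 292 x -38.0 y -37.0 36.0 z -13.0
378 321 x -41.0 y -40.0 39.0 z -13.0
386 353 x -44.0 y -43.0 42.0 z -13.0
394 380 x -47.0 y -45.0 45.0 z -13.0
402 403 x -50.0 y -47.0 46.0 z -13.0
410 417 x -53.0 y -50.0 48.0 z -13.0
418 418 x -55.0 y -52.0 50.0 z -13.0
```

Request:
{"name": "drive_tool", "arguments": {
  "commands": [
    {"slide": [2, 0, 0], "roll": 0},
    {"slide": [3.8, 0, 0], "roll": 0},
    {"slide": [4.2, 0, 0], "roll": 0},
    {"slide": [4.5, 0, 0], "roll": 0},
    {"slide": [4.6, 0, 0], "roll": 0},
    {"slide": [4.6, 0, 0], "roll": 0}
  ]
}}

```text
time: 3.35
eef_pos: [573.8, -32.2, 102.8]
ee_rot: [2.5, 89.9, -7.7]
contact_force: [0.0, -0.3, -0.5]
grip_width: -0.1
```

```bash
python3 st.py 0 0 77
```

```text
t 3.35 p [573.8 -32.2 102.8] yaw tool y -10.22 box-frame [-12.2  12.9] tip z 85.8 F [ 0.  -0.3 -0.5] Fbox [ 0.1 -0.3] w -0.1 tilt -1.0
slide cm [ 0.89 -1.29  1.22]
```

Request:
{"name": "drive_tool", "arguments": {
  "commands": [
    {"slide": [0.5, 0, 0], "roll": 0},
    {"slide": [0.8, 0, 0], "roll": 0},
    {"slide": [1.0, 0, 0], "roll": 0},
    {"slide": [1.1, 0, 0], "roll": 0},
    {"slide": [1.1, 0, 0], "roll": 0}
  ]
}}

```text
time: 3.85
eef_pos: [573.4, -32.6, 91.1]
ee_rot: [-137.1, 90.0, -147.3]
contact_force: [0.1, 0.1, 0.2]
grip_width: -0.0
```

```bash
python3 st.py -97 0 115
```

```text
t 3.85 p [573.4 -32.6  91.1] yaw tool y -10.25 box-frame [-12.5  12.5] tip z 74.1 F [0.1 0.1 0.2] Fbox [0.1 0.1] w -0.0 tilt -1.0
slide cm [-4.08 -1.26 -8.45]
```

Request:
{"name": "drive_tool", "arguments": {
  "commands": [
    {"slide": [0.2, 0, 0], "roll": 0},
    {"slide": [0.3, 0, 0], "roll": 0},
    {"slide": [0.4, 0, 0], "roll": 0}
  ]
}}

```text
time: 4.15
eef_pos: [573.6, -32.6, 90.6]
ee_rot: [-8.7, 89.9, -19.0]
contact_force: [-27.1, 1.4, 94.0]
grip_width: 0.1
```

```bash
python3 st.py -97 0 115
```

```text
t 4.15 p [573.6 -32.6  90.6] yaw tool y -10.26 box-frame [-12.3  12.5] tip z 73.6 F [-27.1   1.4  94. ] Fbox [-26.9  -3.4] w 0.1 tilt -1.0
slide cm [-4.15 -1.26 -8.46]
```

Request:
{"name": "drive_tool", "arguments": {
  "commands": [
    {"slide": [-0.4, 0, 0], "roll": 0},
    {"slide": [-1, 0, 0], "roll": 0},
    {"slide": [-2.5, 0, 0], "roll": 0},
    {"slide": [-4.2, 0, 0], "roll": 0},
    {"slide": [-4.2, 0, 0], "roll": 0}
  ]
}}

```text
time: 4.65
eef_pos: [574.2, -32.7, 130.8]
ee_rot: [7.4, 89.9, -2.8]
contact_force: [0.8, 0.1, -0.4]
grip_width: 0.0
```

```bash
sed -i "s/^c,wh,a=.*/c=np.array([583.5,-47.1]);a=np.deg2rad(-10.2)/" a.py; python3 a.py; sed -i 's/17/13.8/g' st.py; python3 st.py -93 0 112; python3 - <<'E'
from rig import *
import cv2,numpy as np
for c in ['side','top']:
    d=read_camera(c);cv2.imwrite(f'pics/{c}2.png',d['img'][:,:,::-1])
i=cv2.imread('pics/side2.png')[120:330,230:480];cv2.imwrite('pics/sc2.png',cv2.resize(i,None,fx=2.8,fy=2.8,interpolation=2))
E
```

```text
lid z 75.43322446455022
far [(42, 74, 43), (46, 74, 41), (50, 73, 43), (54, 74, 40), (58, 72, 38), (62, 72, 48), (66, 74, 39), (70, 70, 36), (74, 69, 42), (78, 68, 37), (82, 67, 40), (86, 66, 38), (90, 65, 40), (94, 64, 39), (98, 68, 61), (102, 71, 37)]
near [(42, 74, 43), (46, 74, 43), (50, 74, 45), (54, 74, 43), (58, 73, 45), (62, 73, 44), (66, 75, 41), (70, 79, 45), (74, 83, 43), (78, 86, 41), (82, 102, 47), (86, 101, 49), (90, 97, 49), (94, 87, 40)]
left [(54, 73, 10), (58, 73, 43), (62, 74, 43), (66, 74, 44), (70, 74, 42), (74, 73, 38), (78, 73, 47), (82, 74, 39), (86, 74, 45), (90, 75, 44), (94, 76, 44), (98, 78, 47), (102, 79, 42), (106, 81, 46), (110, 91, 56), (114, 88, 31), (118, 81, 3)]
right [(54, 73, 10), (58, 74, 42), (62, 73, 44), (66, 73, 45), (70, 73, 43), (74, 72, 44), (78, 74, 44), (82, 73, 43), (86, 73, 44), (90, 74, 46), (94, 75, 48), (98, 75, 42), (102, 76, 46), (106, 77, 49), (110, 87, 63), (114, 87, 14)]
jl [730.  70.  69.] [123. 141.]
js [ 444. -166.   80.] [-116. -142.]
bowl [ 691. -209.   23.] [ 134. -140.]
soap [471. 140.  36.] [-144.  164.]
t 4.65 p [574.2 -32.7 130.8] yaw tool y -10.25 box-frame [-11.7  12.6] tip z 117.0 F [ 0.8  0.1 -0.4] Fbox [0.8 0.3] w 0.0 tilt -1.0
slide cm [ 0.48 -1.26 -8.13]
```

View pics/sc2.png

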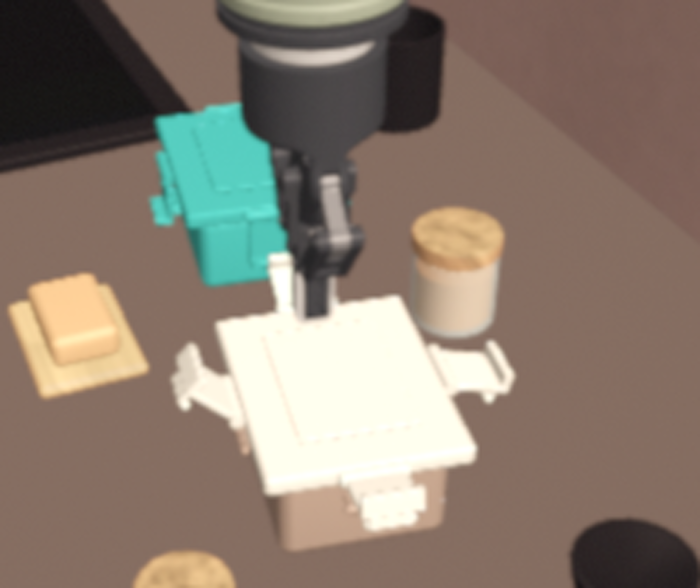

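Request:
{"name": "drive_tool", "arguments": {
  "commands": [
    {"slide": [0, -0.6, -3.5], "roll": 0},
    {"slide": [0, -1.2, -6.5], "roll": 0},
    {"slide": [0.3, -1.26, -7.9], "roll": 0},
    {"slide": [0.5, -1.26, -7.9], "roll": 0},
    {"slide": [0.5, -1.26, -7.9], "roll": 0}
  ]
}}

```text
time: 5.25
eef_pos: [493.8, -30.9, 123.5]
ee_rot: [-162.6, 90.0, -172.8]
contact_force: [0.3, 0.2, -0.2]
grip_width: 0.4
```

```bash
python3 st.py -95 0 60
```

```text
t 5.25 p [493.8 -30.9 123.5] yaw tool y -10.24 box-frame [-91.1   0. ] tip z 109.7 F [ 0.3  0.2 -0.2] Fbox [0.3 0.2] w 0.4 tilt -1.0
slide cm [ 4.97 -0.   -0.39]
```

Request:
{"name": "drive_tool", "arguments": {
  "commands": [
    {"slide": [1, 0, 0], "roll": 0},
    {"slide": [2, 0, -0.1], "roll": 0},
    {"slide": [3, 0, -0.4], "roll": 0},
    {"slide": [4, 0, -0.4], "roll": 0},
    {"slide": [5, 0, -0.4], "roll": 0},
    {"slide": [5, 0, -0.4], "roll": 0}
  ]
}}

```text
time: 5.85
eef_pos: [489.4, -30.2, 72.8]
ee_rot: [-166.2, 89.9, -176.4]
contact_force: [0.2, 0.4, -0.5]
grip_width: 0.1
```

```bash
python3 st.py -95 0 47; python3 - <<'E'
from rig import *
import cv2,numpy as np
for c in ['side','wrist']:
    d=read_camera(c);cv2.imwrite(f'pics/{c}3.png',d['img'][:,:,::-1])
i=cv2.imread('pics/side3.png')[180:330,250:450];cv2.imwrite('pics/sc3.png',cv2.resize(i,None,fx=3.5,fy=3.5,interpolation=2))
E
```

```text
t 5.85 p [489.4 -30.2  72.8] yaw tool y -10.24 box-frame [-95.6  -0.1] tip z 59.0 F [ 0.2  0.4 -0.5] Fbox [0.1 0.5] w 0.1 tilt -1.0
slide cm [1.2  0.01 0.06]
```

View pics/sc3.png

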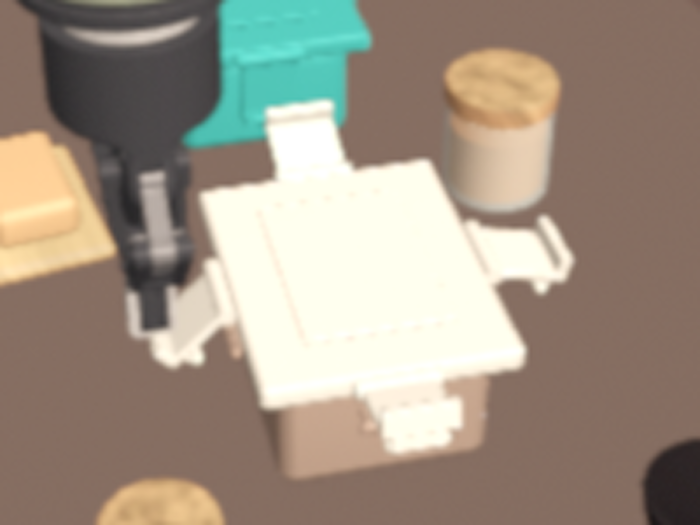

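View pics/wrist3.png

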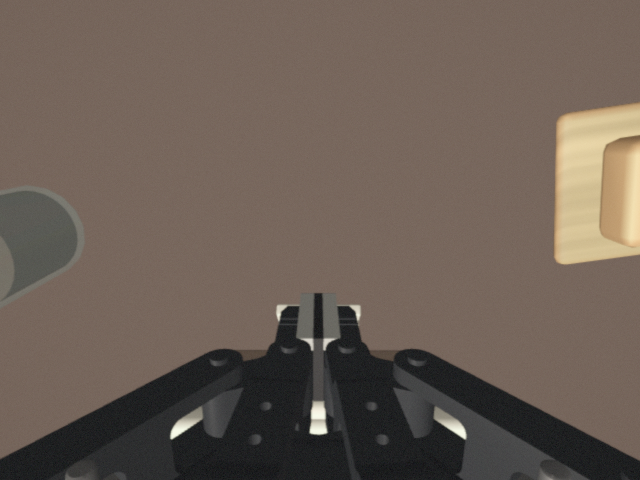

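Request:
{"name": "drive_tool", "arguments": {
  "commands": [
    {"slide": [0.7, 0, 0], "roll": 0},
    {"slide": [1.2, 0, 0.1], "roll": 0},
    {"slide": [1.5, 0, 0.4], "roll": 0},
    {"slide": [1.65, 0, 0.6], "roll": 0},
    {"slide": [1.65, 0, 0.6], "roll": 0}
  ]
}}

```text
time: 6.45
eef_pos: [495.9, -31.4, 57.5]
ee_rot: [-1.3, 90.0, -11.6]
contact_force: [1.4, -0.2, 1.8]
grip_width: -0.4
```

```bash
python3 st.py -86 0 40
```

```text
t 6.45 p [495.9 -31.4  57.5] yaw tool y -10.25 box-frame [-89.  -0.] tip z 43.7 F [ 1.4 -0.2  1.8] Fbox [1.5 0.1] w -0.4 tilt -1.0
slide cm [0.37 0.   0.3 ]
```

Request:
{"name": "drive_tool", "arguments": {
  "commands": [
    {"slide": [0.1, 0, 0.1], "roll": 0},
    {"slide": [0.2, 0, 0.2], "roll": 0},
    {"slide": [0.2, 0, 0.2], "roll": 0}
  ]
}}

```text
time: 6.75
eef_pos: [497.4, -31.7, 55.5]
ee_rot: [-156.0, 90.0, -166.3]
contact_force: [-0.8, 0.7, 2.9]
grip_width: 0.2
```

```bash
python3 st.py -86 0 40
```

```text
t 6.75 p [497.4 -31.7  55.5] yaw tool y -10.25 box-frame [-87.5  -0.1] tip z 41.7 F [-0.8  0.7  2.9] Fbox [-0.9  0.6] w 0.2 tilt -1.0
slide cm [0.17 0.01 0.15]
```

Request:
{"name": "drive_tool", "arguments": {
  "commands": [
    {"slide": [0.07, 0, 0.1], "roll": 0},
    {"slide": [0.12, 0, 0.2], "roll": 0}
  ]
}}

```text
time: 6.95
eef_pos: [499.3, -32.0, 54.3]
ee_rot: [-156.3, 90.0, -166.5]
contact_force: [0.1, 0.2, -0.5]
grip_width: 0.2
```

```bash
python3 st.py -84 0 39
```

```text
t 6.95 p [499.3 -32.   54.3] yaw tool y -10.24 box-frame [-85.5  -0.1] tip z 40.5 F [ 0.1  0.2 -0.5] Fbox [0.1 0.2] w 0.2 tilt -1.0
slide cm [0.15 0.01 0.15]
```

Request:
{"name": "drive_tool", "arguments": {
  "commands": [
    {"slide": [0.08, 0, 0.1], "roll": 0},
    {"slide": [0.15, 0, 0.2], "roll": 0}
  ]
}}

```text
time: 7.15
eef_pos: [501.5, -32.4, 52.8]
ee_rot: [-85.2, 90.0, -95.5]
contact_force: [0.5, -0.1, 0.6]
grip_width: 0.2
```

```bash
python3 st.py -82 0 38
```

```text
t 7.15 p [501.5 -32.4  52.8] yaw tool y -10.24 box-frame [-83.3  -0.1] tip z 39.0 F [ 0.5 -0.1  0.6] Fbox [ 0.5 -0. ] w 0.2 tilt -1.0
slide cm [0.1  0.01 0.13]
```

```bash
cat > look.py <<'E'
from rig import *
import cv2,numpy as np,sys
n=sys.argv[1]; l,t,rr,b=map(int,sys.argv[2:6]) if len(sys.argv)>5 else (250,180,450,330)
d=read_camera('side');i=d['img'][t:b,l:rr,::-1];f=700/(rr-l)
cv2.imwrite(f'pics/{n}.png',cv2.resize(i,None,fx=f,fy=f,interpolation=2))
E
python3 look.py n4 280 210 400 310
```

```text
(no output)
```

View pics/n4.png

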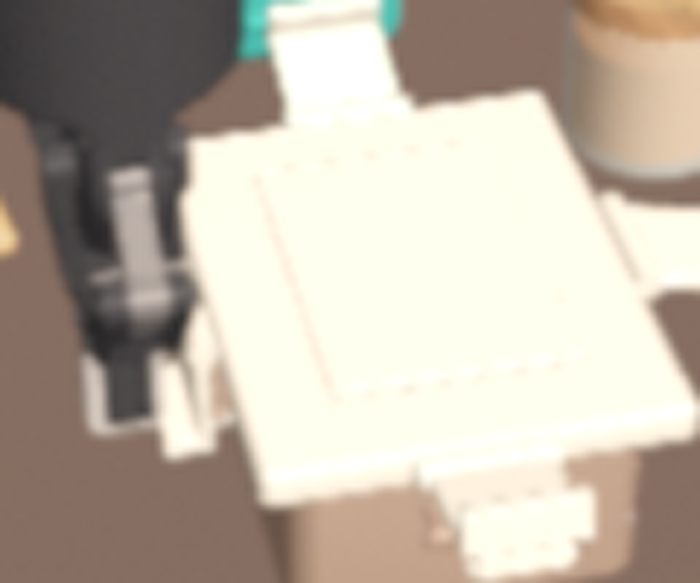

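Request:
{"name": "drive_tool", "arguments": {
  "commands": [
    {"slide": [0.08, 0, 0.1], "roll": 0},
    {"slide": [0.12, 0, 0.2], "roll": 0}
  ]
}}

```text
time: 7.4
eef_pos: [502.5, -32.7, 51.9]
ee_rot: [-165.2, 89.9, -175.5]
contact_force: [-10.7, 2.5, 18.1]
grip_width: 0.0
```

```bash
python3 st.py -80 0 37
```

```text
t 7.4 p [502.5 -32.7  51.9] yaw tool y -10.24 box-frame [-82.3  -0.1] tip z 38.1 F [-10.7   2.5  18.1] Fbox [-10.9   0.6] w 0.0 tilt -1.0
slide cm [0.11 0.01 0.23]
```

Request:
{"name": "drive_tool", "arguments": {
  "commands": [
    {"slide": [-0.2, 0, -0.2], "roll": 0},
    {"slide": [-0.5, 0, -1], "roll": 0},
    {"slide": [-3, 0, -2], "roll": 0},
    {"slide": [-6, 0, -3], "roll": 0},
    {"slide": [-8, 0, -3], "roll": 0},
    {"slide": [-8, 3, -3], "roll": 0}
  ]
}}

```text
time: 8.0
eef_pos: [479.2, -0.6, 134.1]
ee_rot: [-21.2, 89.8, -31.7]
contact_force: [0.8, 1.1, -0.5]
grip_width: -0.3
```

```bash
python3 look.py n5 280 210 400 310;python3 st.py 95 0 110; python3 - <<'E'
from rig import *
import numpy as np
np.savez('top5.npz',**read_camera('top'))
E
python3 a.py top5.npz | grep -A0 near
```

```text
t 8.05 p [480.    6.6 133. ] yaw tool y -10.15 box-frame [-111.4   34.5] tip z 119.2 F [ 0.2  9.8 -1.5] Fbox [-1.5  9.7] w -0.0 tilt -1.0
slide cm [ 0.97 -3.48 20.63]
near [(42, 440, 7), (46, 449, 32), (50, 456, 38), (54, 463, 53), (58, 471, 64), (62, 478, 79), (66, 484, 95), (70, 492, 116), (74, 499, 136), (78, 504, 166), (82, 508, 188), (86, 512, 210), (90, 515, 227), (94, 518, 238), (98, 521, 247), (102, 528, 250), (106, 540, 261), (110, 559, 295), (114, 564, 315), (118, 576, 444), (122, 590, 538), (126, 599, 149)]
```

View pics/n5.png

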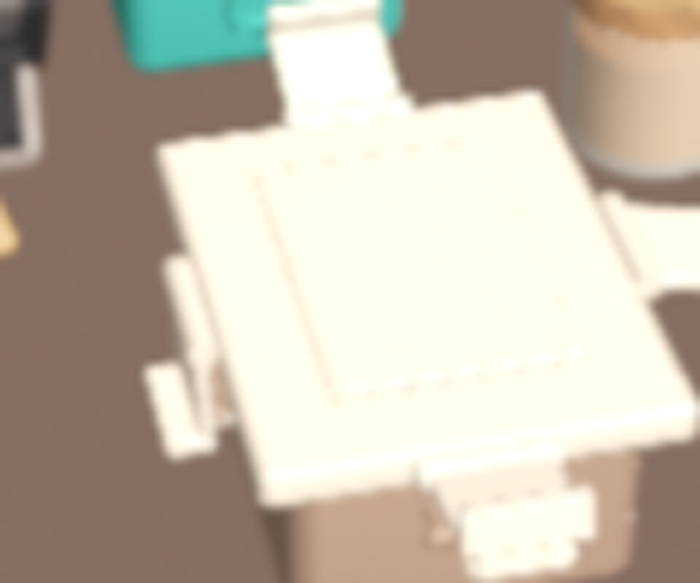

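```bash
cat > ov.py <<'E'
from h import *
import sys
from rig import read_camera
c=np.array([583.5,-47.1]);a=np.deg2rad(-10.2)
Rb=np.array([[np.cos(a),-np.sin(a)],[np.sin(a),np.cos(a)]])
D=dict(near=(-1,0),far=(1,0),left=(0,1),right=(0,-1))
def tri(name,th,r,o,w):
    n=np.array(D[name],float);t=np.array([-n[1],n[0]]);h=64 if n[0] else 79
    d=r*np.sin(th)+o*np.cos(th);z=70-r*np.cos(th)+o*np.sin(th)
    q=c+Rb@(n*(h+d)+t*w);return np.array([*q,z])
def proj(d,P):
    T=d['T'];q=T[:3,:3].T@(P-T[:3,3]);K=d['intrinsics'];return K[:2,:2]@(q[:2]/q[2])+K[:2,2]
cam,name,out=sys.argv[1:4]
d=read_camera(cam)
ctr=proj(d,tri(name,0.1,25,5,0));l,t=(ctr-[50,40]).astype(int)
ims=[]
for th in (None,0.0,0.15,0.3):
    im=cv2.resize(d['img'][t:t+80,l:l+100,::-1],None,fx=4,fy=4,interpolation=2)
    if th is not None:
        for r,o in ((33,11),(38,11),(33,2)):
            p=[((proj(d,tri(name,th,r,o,w))-[l,t]+.5)*4).astype(int).tolist() for w in (-17,17)]
            cv2.line(im,p[0],p[1],(0,0,255) if o==11 else (255,0,0),1)
        cv2.putText(im,str(th),(5,15),0,.5,(0,0,0))
    ims.append(im)
cv2.imwrite(f'pics/{out}.png',np.vstack([np.hstack(ims[:2]),np.hstack(ims[2:])])[:600,:800])
E
python3 ov.py side near ov1; python3 st.py 97 0 115
```

```text
t 8.15 p [479.    3.5 132. ] yaw tool y -10.11 box-frame [-111.8   31.3] tip z 118.2 F [-1.1 -0.4 -0.3] Fbox [-1.  -0.6] w 0.1 tilt -1.0
slide cm [ 0.33 -3.17 20.88]
```

View pics/ov1.png

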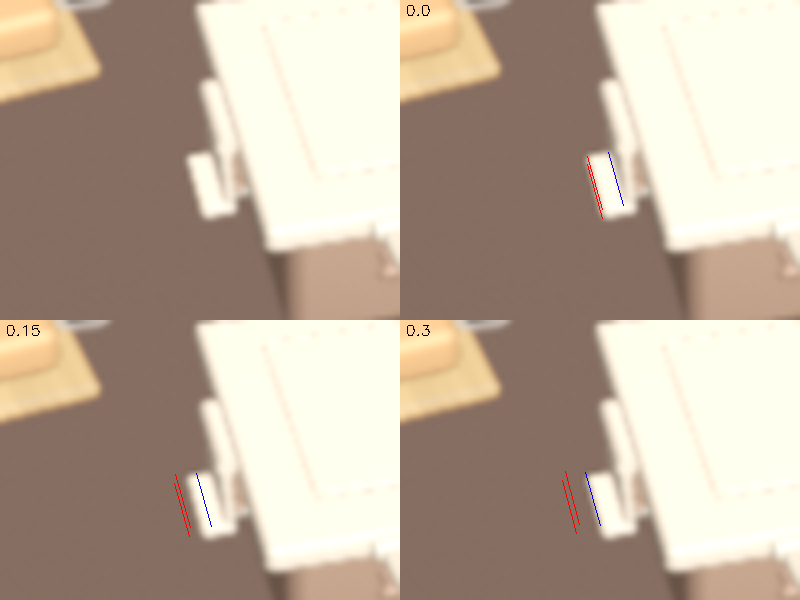

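Request:
{"name": "drive_tool", "arguments": {
  "commands": [
    {"slide": [0, -0.6, 4.5], "roll": 0},
    {"slide": [0, -1.2, 9], "roll": 0},
    {"slide": [0, -2, 13.5], "roll": 0},
    {"slide": [0, -2.8, 18], "roll": 0},
    {"slide": [0.5, -3.2, 20.7], "roll": 0},
    {"slide": [2, -3.2, 20.7], "roll": 0},
    {"slide": [3.3, -3.2, 20.7], "roll": 0},
    {"slide": [3.3, -3.2, 20.7], "roll": 0}
  ]
}}

```text
time: 8.95
eef_pos: [675.4, -66.0, 96.5]
ee_rot: [-170.7, 89.8, 179.1]
contact_force: [0.5, -0.3, 0.1]
grip_width: -0.1
```

```bash
python3 st.py 95 0 58
```

```text
t 8.95 p [675.4 -66.   96.5] yaw tool y -10.22 box-frame [93.8 -2.4] tip z 82.7 F [ 0.5 -0.3  0.1] Fbox [ 0.6 -0.2] w -0.1 tilt -1.0
slide cm [2.47 0.24 0.13]
```

Request:
{"name": "drive_tool", "arguments": {
  "commands": [
    {"slide": [0.8, 0.2, 0.1], "roll": 0},
    {"slide": [1.6, 0.2, 0.1], "roll": 0},
    {"slide": [2.4, 0.2, 0.1], "roll": 0},
    {"slide": [3.0, 0.2, 0.1], "roll": 0},
    {"slide": [3.5, 0.2, 0], "roll": 0},
    {"slide": [3.8, 0.2, -0.3], "roll": 0},
    {"slide": [3.9, 0.2, -0.5], "roll": 0},
    {"slide": [3.9, 0.2, -0.5], "roll": 0}
  ]
}}

```text
time: 9.75
eef_pos: [672.4, -63.3, 59.8]
ee_rot: [-59.7, 90.0, -70.0]
contact_force: [0.5, -0.5, 0.1]
grip_width: 0.4
```

```bash
python3 st.py 86 0 41; python3 look.py f1
```

```text
t 9.75 p [672.4 -63.3  59.8] yaw tool y -10.24 box-frame [90.4 -0.2] tip z 46.0 F [ 0.5 -0.5  0.1] Fbox [ 0.6 -0.4] w 0.4 tilt -1.0
slide cm [ 0.5   0.02 -0.44]
```

View pics/f1.png

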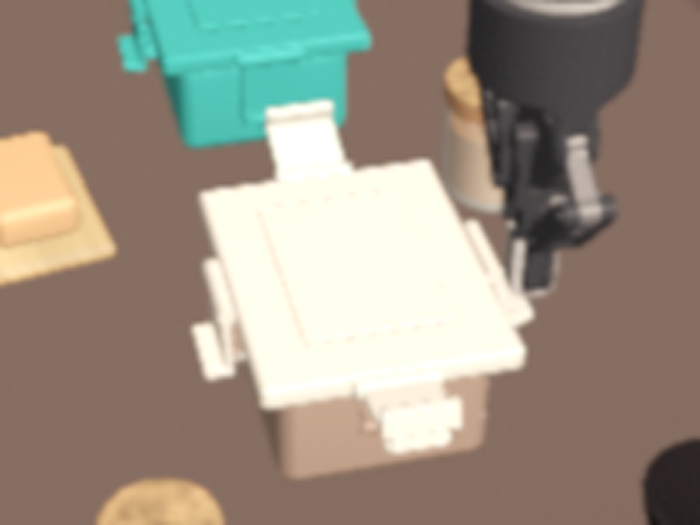

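Request:
{"name": "drive_tool", "arguments": {
  "commands": [
    {"slide": [0.2, 0, -0.1], "roll": 0},
    {"slide": [0.35, 0, -0.2], "roll": 0},
    {"slide": [0.45, 0, -0.3], "roll": 0},
    {"slide": [0.45, 0, -0.3], "roll": 0}
  ]
}}

```text
time: 10.2
eef_pos: [670.6, -63.0, 56.4]
ee_rot: [2.9, 89.8, -7.4]
contact_force: [0.0, -0.6, 13.0]
grip_width: 0.1
```

Request:
{"name": "drive_tool", "arguments": {
  "commands": [
    {"slide": [0.07, 0, -0.1], "roll": 0},
    {"slide": [0.12, 0, -0.2], "roll": 0},
    {"slide": [0.12, 0, -0.2], "roll": 0}
  ]
}}

```text
time: 10.5
eef_pos: [667.2, -62.3, 54.3]
ee_rot: [-166.9, 89.9, -177.2]
contact_force: [-5.8, 1.6, 7.3]
grip_width: 0.2
```

```bash
python3 st.py 83 0 39; python3 ov.py side far f2
```

```text
t 10.5 p [667.2 -62.3  54.3] yaw tool y -10.25 box-frame [85.1 -0.2] tip z 40.5 F [-5.8  1.6  7.3] Fbox [-6.   0.6] w 0.2 tilt -1.0
slide cm [ 0.15  0.02 -0.21]
```

View pics/f2.png

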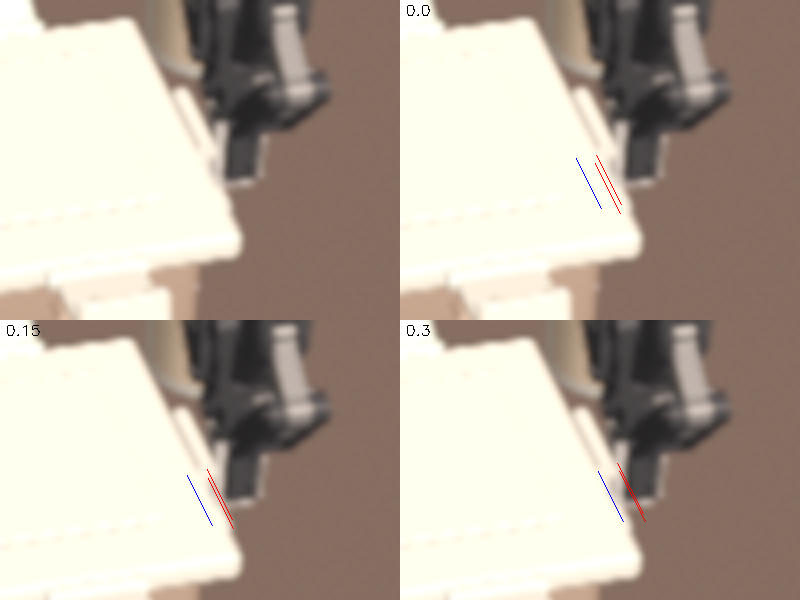

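Request:
{"name": "drive_tool", "arguments": {
  "commands": [
    {"slide": [0.08, 0, -0.1], "roll": 0},
    {"slide": [0.15, 0, -0.2], "roll": 0},
    {"slide": [0.15, 0, -0.2], "roll": 0}
  ]
}}

```text
time: 10.85
eef_pos: [665.8, -62.1, 53.2]
ee_rot: [-1.8, 90.0, -12.1]
contact_force: [-3.8, 0.3, 11.6]
grip_width: -0.4
```

```bash
python3 st.py 83 0 39
```

```text
t 10.85 p [665.8 -62.1  53.2] yaw tool y -10.24 box-frame [83.6 -0.1] tip z 39.4 F [-3.8  0.3 11.6] Fbox [-3.8 -0.4] w -0.4 tilt -1.0
slide cm [ 0.04  0.01 -0.06]
```

Request:
{"name": "drive_tool", "arguments": {
  "commands": [
    {"slide": [0.05, 0, -0.1], "roll": 0},
    {"slide": [0.08, 0, -0.2], "roll": 0}
  ]
}}

```text
time: 11.05
eef_pos: [664.8, -61.8, 53.1]
ee_rot: [4.5, 89.8, -5.8]
contact_force: [0.6, -1.1, 18.6]
grip_width: 0.2
```

```bash
python3 st.py 83 0 39
```

```text
t 11.05 p [664.8 -61.8  53.1] yaw tool y -10.25 box-frame [82.6 -0.1] tip z 39.3 F [ 0.6 -1.1 18.6] Fbox [ 0.8 -1. ] w 0.2 tilt -1.0
slide cm [0.03 0.01 0.04]
```

Request:
{"name": "drive_tool", "arguments": {
  "commands": [
    {"slide": [0, 0, -0.1], "roll": 0},
    {"slide": [0, 0, -0.2], "roll": 0}
  ]
}}

```text
time: 11.25
eef_pos: [663.7, -61.7, 53.6]
ee_rot: [4.5, 89.7, -5.8]
contact_force: [6.9, -2.0, 16.9]
grip_width: 0.1
```

```bash
python3 st.py 83 0 39
```

```text
t 11.25 p [663.7 -61.7  53.6] yaw tool y -10.26 box-frame [81.5 -0.1] tip z 39.8 F [ 6.9 -2.  16.9] Fbox [ 7.1 -0.7] w 0.1 tilt -1.0
slide cm [0.08 0.01 0.15]
```

```bash
python3 ov.py side far f3; python3 look.py f3b
```

```text
(no output)
```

View pics/f3.png

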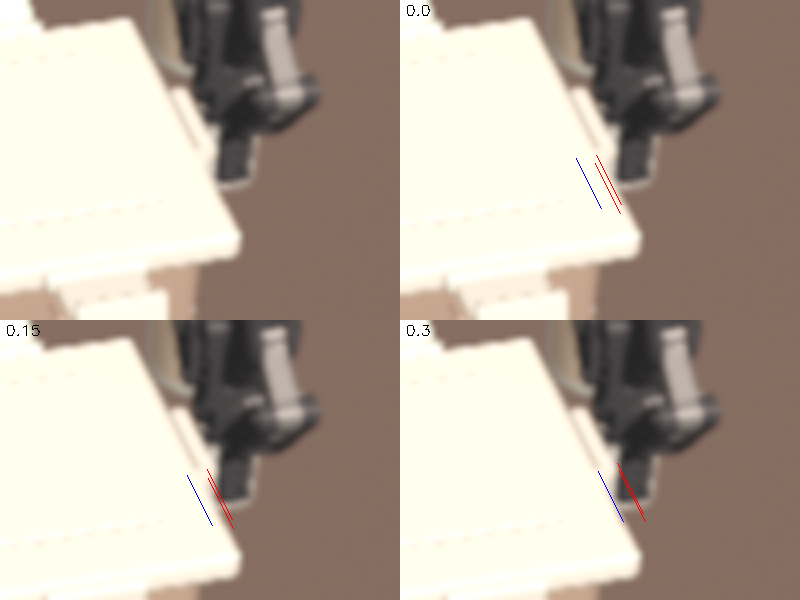

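View pics/f3b.png

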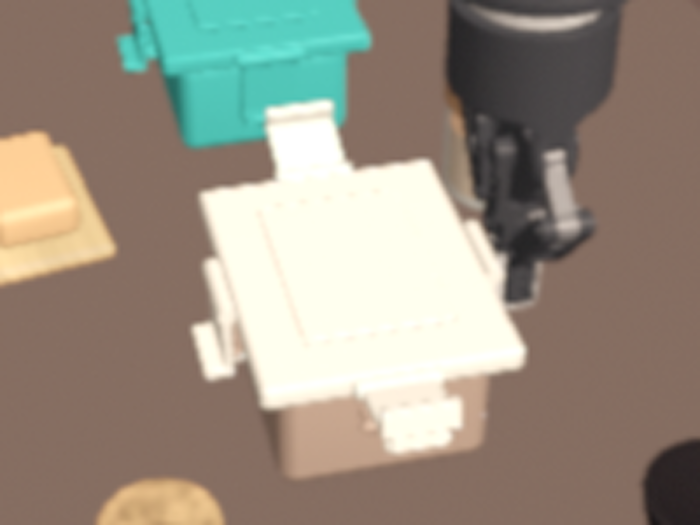

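Request:
{"name": "drive_tool", "arguments": {
  "commands": [
    {"slide": [-0.2, 0, 0.2], "roll": 0},
    {"slide": [-0.6, 0, 0.8], "roll": 0},
    {"slide": [-3, 0, 1], "roll": 0},
    {"slide": [-6, 1.5, 1], "roll": 0},
    {"slide": [-8, 5, 0], "roll": 0},
    {"slide": [-8, 9, -1], "roll": 0},
    {"slide": [-8, 11, -2], "roll": 0},
    {"slide": [-8, 11, -2], "roll": 0}
  ]
}}

```text
time: 12.15
eef_pos: [661.1, 54.6, 131.9]
ee_rot: [115.4, 89.9, 105.4]
contact_force: [-0.7, -1.0, 0.5]
grip_width: -0.1
```

```bash
python3 ov.py top far f4; python3 st.py 0 110 112
```

```text
t 12.2 p [661.6  52.  131.8] yaw tool y -10.12 box-frame [ 59.3 111.3] tip z 118.0 F [ 0.5  0.4 -0.1] Fbox [0.4 0.4] w -0.1 tilt -1.0
slide cm [ 0.6  -0.12 -5.93]
```

View pics/f4.png

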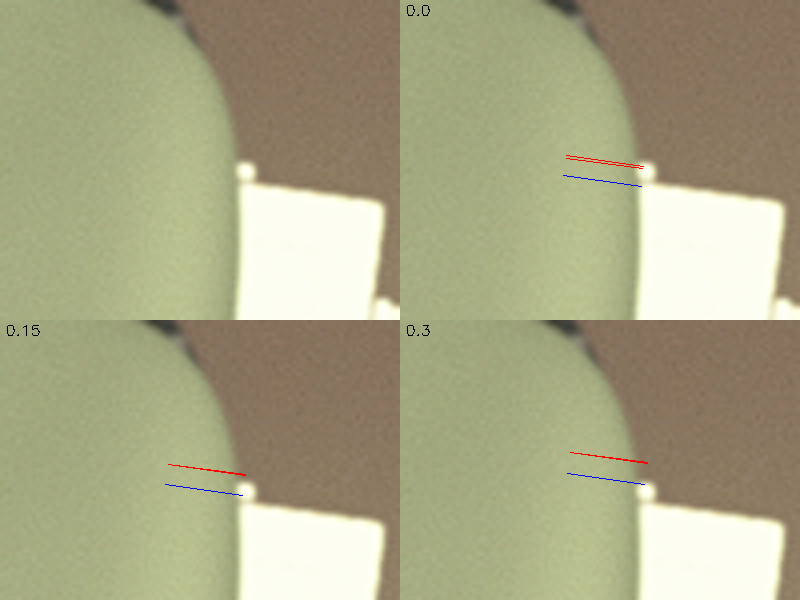

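```bash
python3 -c "
from rig import r
print(r.sense()['joints'])"; python3 st.py 0 112 112
```

```text
[-3.75366972 56.40172326 -8.40954243 71.26206221  8.75489959 52.95695672
 66.15026956]
t 12.2 p [661.6  52.  131.8] yaw tool y -10.12 box-frame [ 59.3 111.3] tip z 118.0 F [ 0.5  0.4 -0.1] Fbox [0.4 0.4] w -0.1 tilt -1.0
slide cm [ 0.6   0.08 -5.93]
```

Request:
{"name": "drive_tool", "arguments": {
  "commands": [
    {"slide": [0, 0, -1], "roll": 0.145},
    {"slide": [0, 0, -2], "roll": 0.29},
    {"slide": [0, 0, -3], "roll": 0.435},
    {"slide": [0, 0, -4], "roll": 0.58},
    {"slide": [0, 0, -5], "roll": 0.725},
    {"slide": [0, 0, -5.9], "roll": 0.87},
    {"slide": [0.3, 0.1, -5.9], "roll": 1.015},
    {"slide": [0.3, 0.1, -5.9], "roll": 1.16}
  ]
}}

```text
time: 13.0
eef_pos: [604.0, 61.0, 128.6]
ee_rot: [-43.3, 90.0, -120.4]
contact_force: [-0.5, 0.5, -0.5]
grip_width: -0.1
```

Request:
{"name": "drive_tool", "arguments": {
  "commands": [
    {"slide": [0, 0, 0], "roll": 0.14},
    {"slide": [0, 0, 0], "roll": 0.28},
    {"slide": [0, 0, 0], "roll": 0.41},
    {"slide": [0, 0, 0], "roll": 0.41}
  ]
}}

```text
time: 13.4
eef_pos: [604.1, 61.1, 128.6]
ee_rot: [1.0, 90.0, -99.3]
contact_force: [-0.6, -0.3, -0.8]
grip_width: -0.1
```

```bash
python3 st.py 0 110 58; python3 ov.py top far f5
```

```text
t 13.4 p [604.1  61.1 128.6] yaw tool y -100.37 box-frame [  1.1 110.2] tip z 114.8 F [-0.6 -0.3 -0.8] Fbox [-0.5 -0.4] w -0.1 tilt -1.0
slide cm [ 5.68 -0.11  0.01]
```

View pics/f5.png

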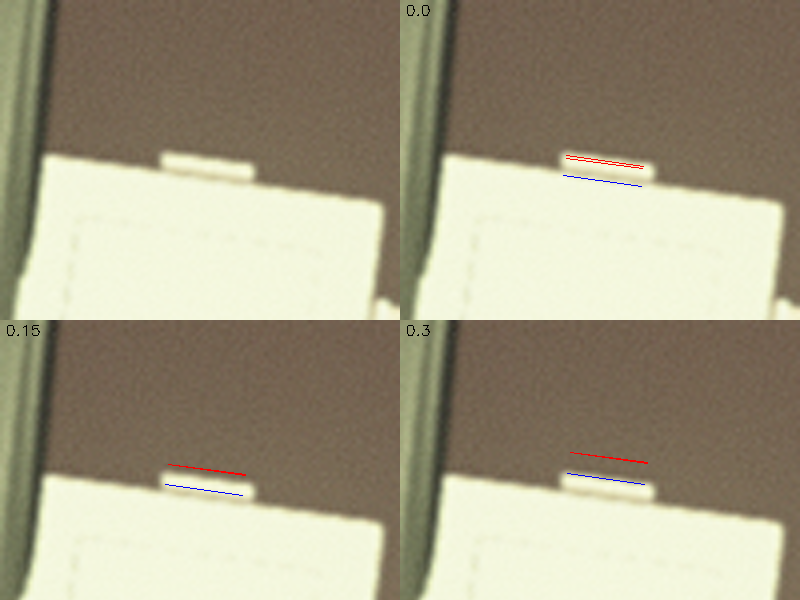

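Request:
{"name": "drive_tool", "arguments": {
  "commands": [
    {"slide": [1.5, -0.1, 0], "roll": 0},
    {"slide": [2.5, -0.1, 0], "roll": 0},
    {"slide": [3.5, -0.1, 0], "roll": 0},
    {"slide": [4.5, -0.1, 0], "roll": 0},
    {"slide": [5.5, -0.1, 0], "roll": 0},
    {"slide": [6.3, -0.1, 0], "roll": 0},
    {"slide": [6.8, -0.1, 0.1], "roll": 0},
    {"slide": [6.8, -0.1, 0.1], "roll": 0}
  ]
}}

```text
time: 14.25
eef_pos: [602.3, 60.9, 60.1]
ee_rot: [-63.5, 90.0, -163.7]
contact_force: [0.3, 0.0, 0.2]
grip_width: 0.1
```

```bash
python3 st.py 0 105 44; python3 look.py l1
```

```text
t 14.25 p [602.3  60.9  60.1] yaw tool y -100.2 box-frame [ -0.6 109.6] tip z 46.3 F [0.3 0.  0.2] Fbox [0.3 0.1] w 0.1 tilt -1.0
slide cm [0.23 0.06 0.46]
```

View pics/l1.png

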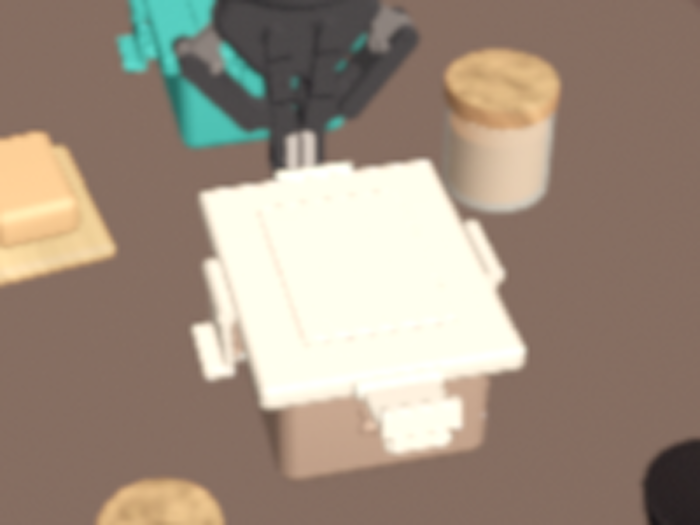

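Request:
{"name": "drive_tool", "arguments": {
  "commands": [
    {"slide": [0.2, 0, 0.3], "roll": 0},
    {"slide": [0.35, 0, 0.45], "roll": 0},
    {"slide": [0.45, 0, 0.55], "roll": 0},
    {"slide": [0.45, 0, 0.55], "roll": 0}
  ]
}}

```text
time: 14.7
eef_pos: [601.7, 55.4, 56.4]
ee_rot: [90.6, 90.0, -9.7]
contact_force: [0.1, -0.7, 0.3]
grip_width: -0.0
```

Request:
{"name": "drive_tool", "arguments": {
  "commands": [
    {"slide": [0.07, 0, 0.1], "roll": 0},
    {"slide": [0.14, 0, 0.22], "roll": 0},
    {"slide": [0.14, 0, 0.22], "roll": 0}
  ]
}}

```text
time: 15.0
eef_pos: [601.2, 53.3, 54.7]
ee_rot: [-27.5, 90.0, -127.7]
contact_force: [0.2, 0.5, -0.1]
grip_width: -0.1
```

```bash
python3 st.py 0 99 39
```

```text
t 15.0 p [601.2  53.3  54.7] yaw tool y -100.21 box-frame [ -0.4 101.9] tip z 40.9 F [ 0.2  0.5 -0.1] Fbox [0.1 0.5] w -0.1 tilt -1.0
slide cm [0.19 0.04 0.29]
```

Request:
{"name": "drive_tool", "arguments": {
  "commands": [
    {"slide": [0.08, 0, 0.1], "roll": 0},
    {"slide": [0.15, 0, 0.22], "roll": 0},
    {"slide": [0.15, 0, 0.22], "roll": 0}
  ]
}}

```text
time: 15.3
eef_pos: [600.8, 51.1, 53.2]
ee_rot: [-28.2, 90.0, -128.4]
contact_force: [1.2, -0.1, 0.3]
grip_width: 0.0
```

```bash
python3 st.py 0 97 38.3
```

```text
t 15.3 p [600.8  51.1  53.2] yaw tool y -100.21 box-frame [-0.4 99.7] tip z 39.4 F [ 1.2 -0.1  0.3] Fbox [1.2 0.1] w 0.0 tilt -1.0
slide cm [0.11 0.04 0.27]
```

Request:
{"name": "drive_tool", "arguments": {
  "commands": [
    {"slide": [0.06, 0, 0.1], "roll": 0},
    {"slide": [0.1, 0, 0.22], "roll": 0}
  ]
}}

```text
time: 15.5
eef_pos: [600.6, 49.7, 52.4]
ee_rot: [160.1, 90.0, 59.9]
contact_force: [0.5, 7.9, 4.6]
grip_width: 0.1
```

Request:
{"name": "drive_tool", "arguments": {
  "commands": [
    {"slide": [0.02, 0, 0.1], "roll": 0},
    {"slide": [0.04, 0, 0.2], "roll": 0}
  ]
}}

```text
time: 15.7
eef_pos: [600.5, 48.8, 52.3]
ee_rot: [163.4, 89.9, 63.3]
contact_force: [1.3, 10.7, 7.2]
grip_width: 0.1
```

```bash
python3 st.py 0 97 38.3
```

```text
t 15.7 p [600.5  48.8  52.3] yaw tool y -100.14 box-frame [-0.2 97.4] tip z 38.5 F [ 1.3 10.7  7.2] Fbox [-0.6 10.8] w 0.1 tilt -1.0
slide cm [0.02 0.02 0.04]
```

Request:
{"name": "drive_tool", "arguments": {
  "commands": [
    {"slide": [-0.2, 0, -0.3], "roll": 0},
    {"slide": [-0.8, 0, -0.8], "roll": 0},
    {"slide": [-4, 0, -0.8], "roll": 0},
    {"slide": [-7, 0, 0], "roll": 0},
    {"slide": [-8, 0, 4], "roll": 0},
    {"slide": [-8, 0, 8.5], "roll": 0},
    {"slide": [-8, 0, 13], "roll": 0},
    {"slide": [-8, 0, 17], "roll": 0}
  ]
}}

```text
time: 16.5
eef_pos: [569.4, -122.2, 132.5]
ee_rot: [22.3, 90.0, -77.9]
contact_force: [0.4, -0.2, -0.0]
grip_width: 0.2
```

Request:
{"name": "drive_tool", "arguments": {
  "commands": [
    {"slide": [0, 0, 2], "roll": 0},
    {"slide": [0, 0, 4], "roll": 0},
    {"slide": [0, 0, 4], "roll": 0}
  ]
}}

```text
time: 16.8
eef_pos: [562.2, -162.4, 132.4]
ee_rot: [5.0, 89.9, -95.4]
contact_force: [-0.3, 0.4, 0.3]
grip_width: 0.1
```

```bash
python3 st.py 0 -110 58; python3 ov.py top left l2;python3 look.py l3
```

```text
t 16.8 p [ 562.2 -162.4  132.4] yaw tool y -100.4 box-frame [  -0.6 -117.3] tip z 118.6 F [-0.3  0.4  0.3] Fbox [-0.4  0.3] w 0.1 tilt -1.0
slide cm [ 6.06  0.05 -0.74]
```

View pics/l2.png

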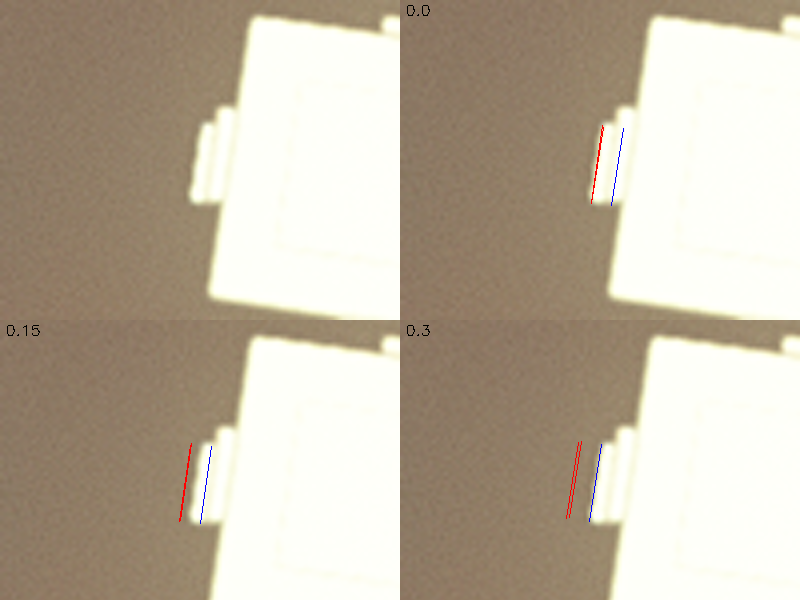

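View pics/l3.png

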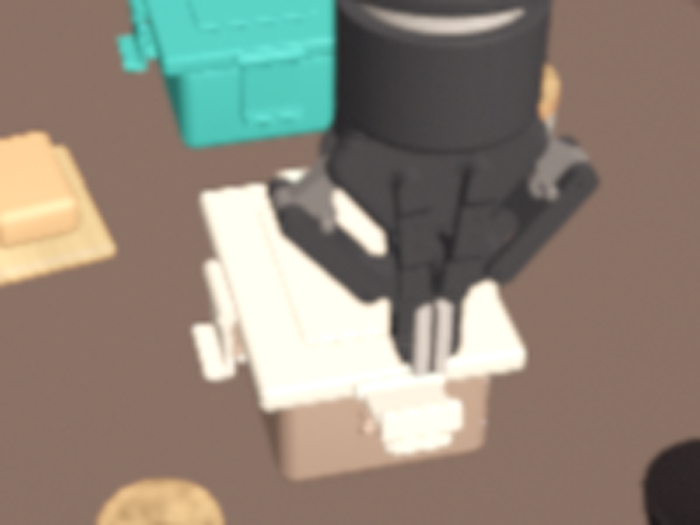

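Request:
{"name": "drive_tool", "arguments": {
  "commands": [
    {"slide": [0.5, 0, -0.7], "roll": 0},
    {"slide": [2, 0, -0.7], "roll": 0},
    {"slide": [3.2, 0, -0.7], "roll": 0},
    {"slide": [4.2, 0, -0.7], "roll": 0},
    {"slide": [5.2, 0, -0.7], "roll": 0},
    {"slide": [6.2, 0, -0.7], "roll": 0},
    {"slide": [7.0, 0, -0.8], "roll": 0},
    {"slide": [7.1, 0, -0.8], "roll": 0}
  ]
}}

```text
time: 17.7
eef_pos: [564.2, -151.2, 60.1]
ee_rot: [-109.6, 90.0, 150.2]
contact_force: [0.4, 0.0, 0.8]
grip_width: 0.2
```

```bash
python3 st.py 0 -105 43.7; python3 look.py r1
```

```text
t 17.7 p [ 564.2 -151.2   60.1] yaw tool y -100.19 box-frame [  -0.5 -105.9] tip z 46.3 F [0.4 0.  0.8] Fbox [0.4 0.1] w 0.2 tilt -1.0
slide cm [ 0.26  0.05 -0.09]
```

View pics/r1.png

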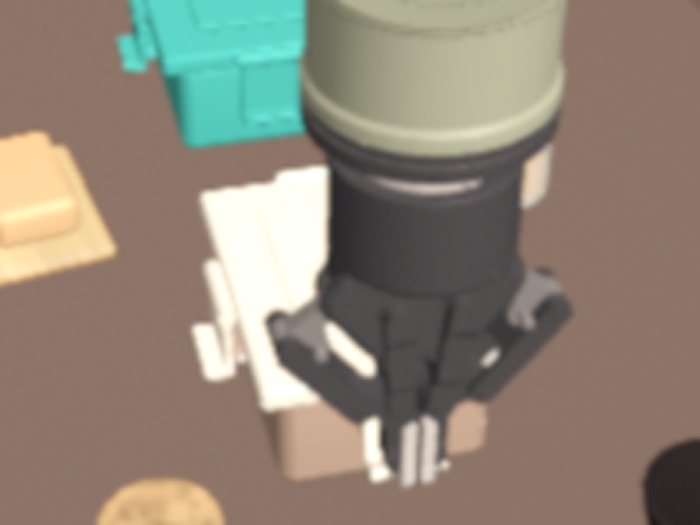

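Request:
{"name": "drive_tool", "arguments": {
  "commands": [
    {"slide": [0.2, 0, -0.1], "roll": 0},
    {"slide": [0.35, 0, -0.2], "roll": 0},
    {"slide": [0.45, 0, -0.3], "roll": 0},
    {"slide": [0.45, 0, -0.3], "roll": 0}
  ]
}}

```text
time: 18.15
eef_pos: [565.1, -148.6, 57.2]
ee_rot: [79.3, 89.9, -20.9]
contact_force: [-2.2, 1.8, 12.7]
grip_width: 0.1
```

Request:
{"name": "drive_tool", "arguments": {
  "commands": [
    {"slide": [0.07, 0, -0.1], "roll": 0},
    {"slide": [0.14, 0, -0.22], "roll": 0},
    {"slide": [0.14, 0, -0.22], "roll": 0}
  ]
}}

```text
time: 18.45
eef_pos: [565.5, -146.3, 55.3]
ee_rot: [87.5, 90.0, -12.7]
contact_force: [0.7, -0.2, 1.9]
grip_width: 0.3
```

```bash
python3 st.py 0 -99 39
```

```text
t 18.45 p [ 565.5 -146.3   55.3] yaw tool y -100.19 box-frame [  -0.2 -100.8] tip z 41.5 F [ 0.7 -0.2  1.9] Fbox [ 0.7 -0.1] w 0.3 tilt -1.0
slide cm [ 0.25  0.02 -0.18]
```

Request:
{"name": "drive_tool", "arguments": {
  "commands": [
    {"slide": [0.1, 0, -0.1], "roll": 0},
    {"slide": [0.2, 0, -0.2], "roll": 0},
    {"slide": [0.2, 0, -0.2], "roll": 0}
  ]
}}

```text
time: 18.75
eef_pos: [566.1, -143.9, 53.6]
ee_rot: [128.3, 89.9, 28.2]
contact_force: [-0.8, 4.7, 13.9]
grip_width: -0.3
```

Request:
{"name": "drive_tool", "arguments": {
  "commands": [
    {"slide": [0.05, 0, -0.07], "roll": 0},
    {"slide": [0.09, 0, -0.15], "roll": 0}
  ]
}}

```text
time: 18.95
eef_pos: [566.3, -143.3, 53.1]
ee_rot: [77.1, 89.9, -23.1]
contact_force: [-3.3, 0.1, 23.6]
grip_width: 0.2
```

```bash
python3 st.py 0 -97 38.5; python3 ov.py side right r2
```

```text
t 18.95 p [ 566.3 -143.3   53.1] yaw tool y -100.2 box-frame [  0.1 -97.7] tip z 39.3 F [-3.3  0.1 23.6] Fbox [-3.3 -0.5] w 0.2 tilt -1.0
slide cm [ 0.08 -0.01 -0.07]
```

View pics/r2.png

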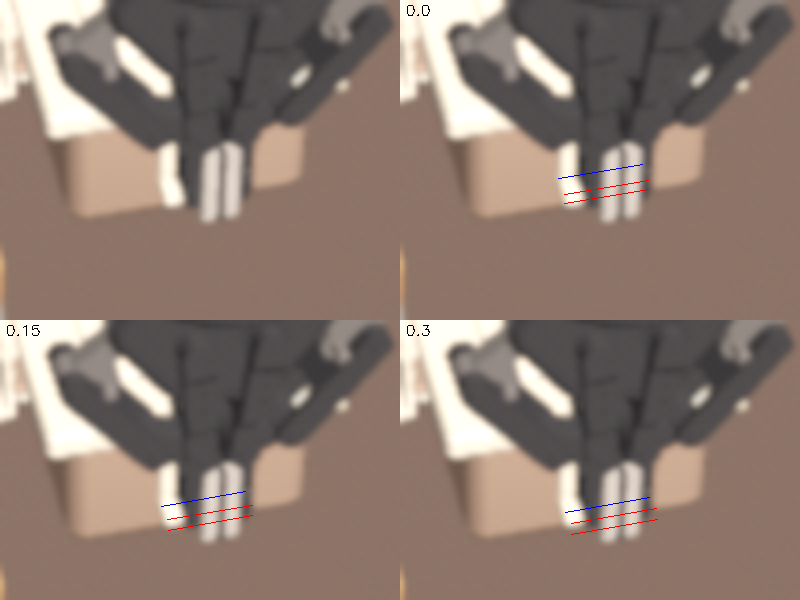

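Request:
{"name": "drive_tool", "arguments": {
  "commands": [
    {"slide": [-0.2, 0, 0.2], "roll": 0},
    {"slide": [-0.8, 0, 0.8], "roll": 0},
    {"slide": [-4, 0, 1], "roll": 0},
    {"slide": [-8, 0, 2], "roll": 0},
    {"slide": [-10, 2, 5], "roll": 0},
    {"slide": [-12, 4, 9], "roll": 0},
    {"slide": [-13, 5, 13], "roll": 0},
    {"slide": [-13, 5, 16], "roll": 0}
  ]
}}

```text
time: 19.8
eef_pos: [586.7, -312.9, 183.7]
ee_rot: [43.1, 89.8, -57.2]
contact_force: [-0.2, 0.6, -1.0]
grip_width: -0.0
```

```bash
python3 st.py; python3 ov.py top right r3;python3 look.py r4; python3 - <<'E'
from rig import *
import cv2
cv2.imwrite('pics/topz.png',read_camera('top')['img'][:,:,::-1])
E
```

```text
t 19.8 p [ 586.7 -312.9  183.7] yaw tool y -100.29 box-frame [  50.2 -261. ] tip z 169.9 F [-0.2  0.6 -1. ] Fbox [-0.3  0.6] w -0.0 tilt -1.0
```

View pics/r3.png

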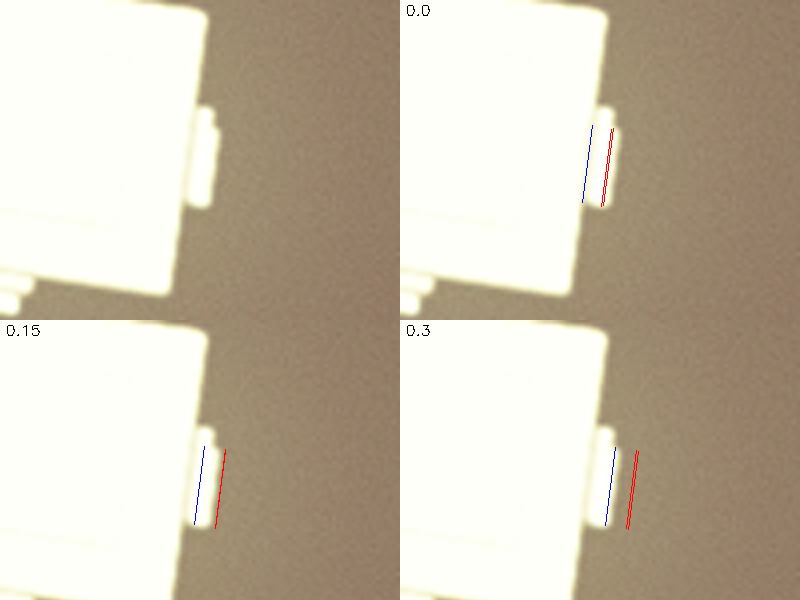

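View pics/r4.png

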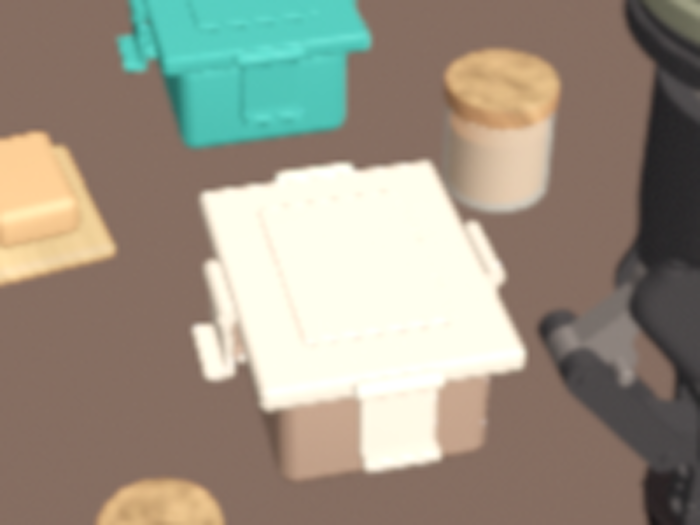

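View pics/topz.png

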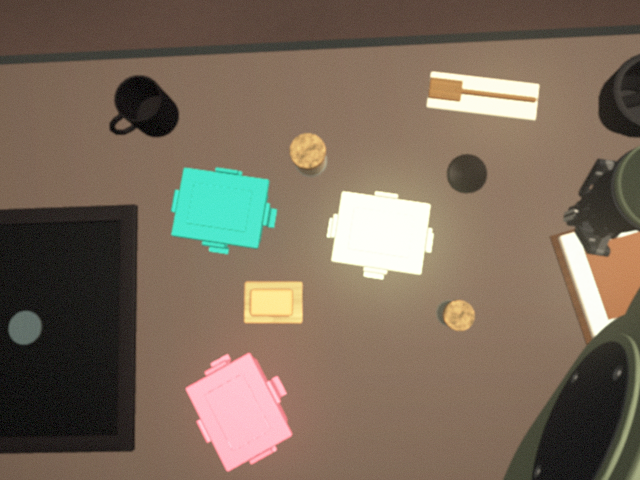

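```bash
python3 ov.py side right r5; python3 ov.py top near n9
```

```text
(no output)
```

View pics/r5.png

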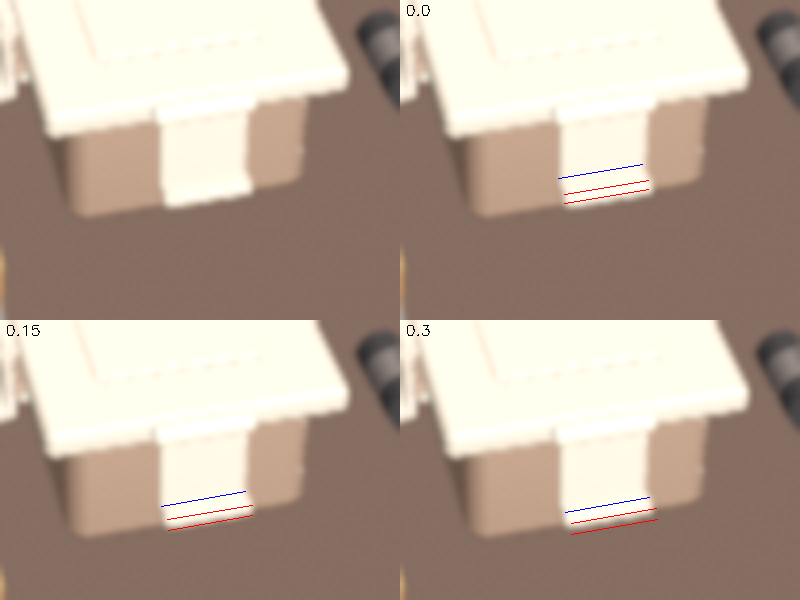

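View pics/n9.png

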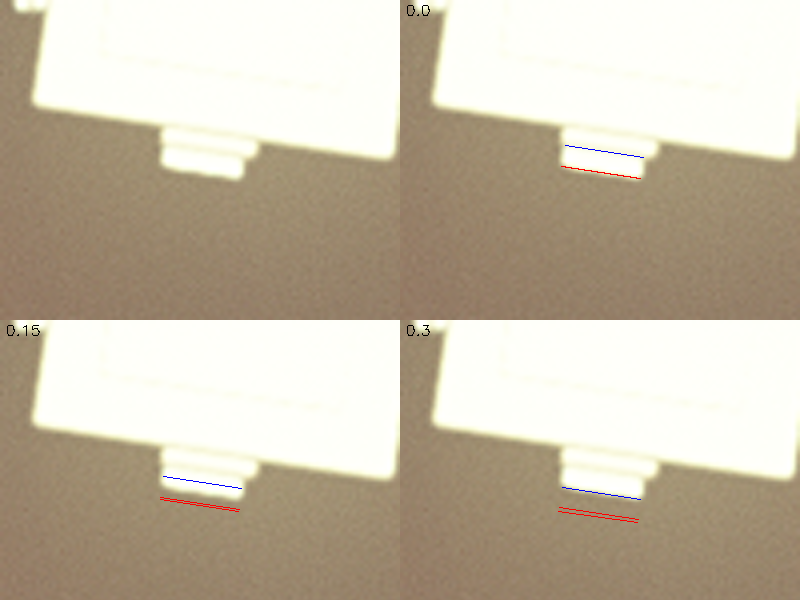

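```bash
python3 - <<'E'
import cv2,numpy as np
a=cv2.imread('pics/top0.png',0).astype(float);b=cv2.imread('pics/topz.png',0).astype(float)
def edge(im,u0,v0,du,dv):
    # subpixel crossing along a line
    t=np.arange(0,24,.25);x=(u0+du*t).astype(np.float32)[None];y=(v0+dv*t).astype(np.float32)[None]
    p=cv2.remap(im.astype(np.float32),x,y,1)[0];h=(p[:8].mean()+p[-8:].mean())/2
    return t[np.argmax(p<h)]
for nm,(u,v,du,dv) in dict(L1=(350,205,-1,0),L2=(348,252,-1,0),R1=(414,215,1,0),R2=(412,262,1,0),T1=(355,206,0,-1),T2=(415,212,0,-1),B1=(350,254,0,1),B2=(410,260,0,1)).items():
    print(nm,np.mean([[edge(a,u+k*(du==0),v+k*(dv==0),du,dv),edge(b,u+k*(du==0),v+k*(dv==0),du,dv)] for k in range(-3,4)],0).round(2))
E
```

```text
L1 [11.29 11.25]
L2 [16.61 16.54]
R1 [14.46 15.36]
R2 [10.14 10.93]
T1 [13.61 14.07]
T2 [11.   11.39]
B1 [ 9.82 10.25]
B2 [12.96 13.39]
```

```bash
python3 -c "
from rig import r
print(r.close_job())"
```

```text
the job is handed in; nothing more can be done
None
```

All four clips on the white-lidded box are folded down and shut, and I handed the job in at about 20 s of the 67 s allowed, with the arm clear of everything. I folded each one with the shut fingertips, pressing down on its lip and then in.

**Clip angles:** I overlaid the predicted lip position on the camera pictures.
- Near, far and left match 0 rad.
- Right showed slightly outside the 0 rad line. Most of that offset is explained by the box having moved under 1 mm and by image blur, so I judged it snapped. I did not press it a second time.

**Box and surroundings:** The lid edges in the top picture show a shift of about 0.7 mm towards −y and no tipping. The jars, the bowl and the soap look unmoved.

**One hard press:** While finding where the fingertip ends, I pressed on the middle of the lid and the wrist force reached a reading of about 94 N. It was the fingertip, not the arm or gripper body, and it stayed under the 120 N limit. The box did not visibly move. Every reading while pressing the clips was under about 25 N.

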